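# Sort two keyed rotator hubs by trying them on the leaning drive spindle

### The job

Two hubs for the tube rotator got mixed up; sort them by where the key slot lies under the bar grip, checking each on the rotator's keyed spindle. First push the hub whose bar lies across its slot fully home on the spindle, take it off again and lay it flat, bar up, in the middle of the round steel dish; then do the same with the hub whose bar points along its slot and lay it in the middle of the square steel tray. Let go of each hub where it lies, don't drop them, and leave the other things on the bench where they are.

Things in the scene. Friction and masses are not known exactly. Their poses are not given: they have to be found in the camera images.
- hub_cross: white plastic hub, about 120 g, 62 mm high: disc 68 mm across, 24 mm thick, with a bar grip on top (44 mm long, 14 mm thick, from 24 to 62 mm up, centred). 20 mm bore, 24 mm deep, open below; 10 mm wide key slot from bore to rim, seen from above as a notch in the rim. Origin: centre of the underside; x from the axis to the slot, z up. Bar along y, square to the slot.
- hub_cross_mid (a point): the hub's centre, half-way up: on its axis, 31 mm above the underside, axes as the body's (x to the slot, z up). At first the hub lies flat on the bench, bar up. Bar along y, across the slot.
- hub_inline: white plastic hub, about 120 g, 62 mm high: disc 68 mm across, 24 mm thick, with a bar grip on top (44 mm long, 14 mm thick, from 24 to 62 mm up, centred). 20 mm bore, 24 mm deep, open below; 10 mm wide key slot from bore to rim, seen from above as a notch in the rim. Origin: centre of the underside; x from the axis to the slot, z up. Bar along x, in line with the slot.
- hub_inline_mid (a point): the hub's centre, half-way up: on its axis, 31 mm above the underside, axes as the body's (x to the slot, z up). At first the hub lies flat on the bench, bar up. Bar along x, in line with the slot.
- rotator: tube rotator: white wedge-shaped housing fixed to the bench, 170 mm deep, 130 mm wide, 50 mm high in front (robot's side), 148 mm at the back; bare steel drive plate with keyed spindle on its sloping top. Origin: centre of its underside, z up, x to its back
- spindle_seat (a point): centre of the top face of the 80 mm drive plate, where a hub's underside rests when fully home. z: spindle axis, out of the plate, leaning 30 degrees from vertical towards the rotator's low front; x: up the slope. On it a steel shaft 16 mm across, 20 mm tall, tapered over its top 5 mm. The spindle is locked: it does not turn
- key_tip (a point): upper outer end of the spindle's key: a steel fin 6 mm thick, 15 mm tall (top 4 mm tapered), from the shaft in +x of spindle_seat out to 26 mm from the axis; this point is 26 mm out and 15 mm above the plate. A hub goes home only with its slot over the fin, hub x along spindle_seat x
- dish_in (a point): centre of the inner floor (4 mm above the bench) of the round steel dish: 114 mm outside, 106 mm inside, rim 18 mm above the bench; fixed to the bench; z up
- tray_in (a point): centre of the inner floor (4 mm above the bench) of the square steel tray: 112 x 112 mm outside, 104 mm inside, rim 18 mm above the bench; fixed to the bench; z up, x and y along the sides
- petri: bystander, to be left alone: closed petri dish, clear and white, 90 mm across, 15 mm high; origin at the centre of its underside
- oil: bystander, to be left alone: small amber dropper bottle, 28 mm across, 70 mm high; origin at the centre of its underside
- slidebox: bystander, to be left alone: grey and white slide box, 87 x 97 x 35 mm; origin at the centre of its underside
- forceps: bystander, to be left alone: steel forceps lying flat, about 125 mm long, 10 mm high; origin at the centre of its underside
- jar: bystander, to be left alone: clear screw-lid sample jar, 52 mm across, 60 mm high; origin at the centre of its underside
- tuberack: bystander, to be left alone: white rack of small capped tubes, 80 x 150 mm, 51 mm high; origin at the centre of its underside
- wash: bystander, to be left alone: white plastic bottle, 64 mm across, 160 mm high; origin at the centre of its underside
There are look-alikes about, which are no part of the job. What is shaped like the hub_inline but brown or yellow is not meant. Leave any brown look-alike of the hub_cross alone.

How it is judged:
By the outcome, as a careful person would: the job done as asked, in the order asked, and still so for the second after the job is handed in, with the robot touching nothing.
It also fails if it takes over 72 s, if anything falls off the work surface, if the arm or the gripper's body presses on something with over 40 N, if the wrist force passes 120 N, or if a joint passes its speed limit or range.

### The arm

A 6-joint arm with a two-finger parallel gripper is mounted at the origin on the work surface. World frame = base frame: x ahead of the robot, y to its left, z up, the work surface at z = 0. Lengths are in m, angles in rad, forces in N, time in s.
With the tool pointing down it reaches from about 0.275 to 0.775 m from the base axis. Payload 14.6 kg.
Tool frame: the origin (TCP) lies between the finger pads; the fingertips stand 25 mm ahead of it and the grasp point (between the pads) lies 6 mm ahead of it (robot.tcp_to_tips is the distance from the TCP to the fingertips, in m); z points along the fingers, y is the direction in which the jaws open and shut (so a half turn about z gives the same grasp; the last joint's range is limited). The gripper opens to 85 mm and grips with 20 to 120 N. Pads are 22 mm wide; open, the fingers measure 114 mm over their backs; the gripper's body (76 mm by 85 mm) begins 54 mm behind the grasp point. The pads swing forward as they close: fully open they stand 13 mm farther back than shut.
Start: joints at [1.092, 0.263, -0.048, 1.259, 0, 1.415], TCP at [0.167, 0.498, 0.256] pointing down, gripper open.
Joint ranges: [-2.65, 2.65], [-0.89, 1.7], [-1.18, 1.37], [-2.13, 2.11], [-1.35, 1.29], [-3.14, 3.14]. Speed limits (rad/s): [1.89, 1.89, 2.57, 2.79, 3.14, 3.14].

### API

Orientations are given as a unit quaternion [w, x, y, z].
In Python, from cell import robot gives the robot as it stands.
- The arm moves only by the tool apply_moves, never from a script. Its argument "targets" is one flat list of numbers, 7 for each row, row after row: the shift along the tool's x, y, z in mm, then the turn, a rotation vector about the tool's x, y, z in degrees, then the finger opening in mm, from 0 to 85.4. A call has exactly 5 rows; each row shifts and turns the pose as measured when the row begins, along the tool's axes as they then stand; what a row does not reach is not made up. A row lasts 1/10 s, in which the tool goes at most 50 mm and 8.59 degrees, less where a joint would pass 70% of its speed; a pose out of reach is approached as far as the arm can. A call is refused whole if a number of a shift passes 50 or a number of a turn 8.59, either way. A call with a gripper value outside its range is refused whole. The fingers move at their own pace and stop on an object; the grip force is fixed at half the most. Time passes only in rows, so rows that do not move let the fingers close, or fill a call up. It gives the time, the measured TCP pose, the force and the opening at its end, in the units of the state.
- robot.get_obs(): the state, without advancing time (a new reading comes with each control period).
- robot.grab_frame(name): name is "scene" or "top"; returns the picture (480x640x3 uint8, blue, green, red); there is no depth.
- robot.get_calibration(name): a dict with "mtx" (3x3 intrinsics, pixels), "R" (3x3) and "t" (3): a world point X has camera coordinates R X + t. Camera axes: x right, y down, z forward; pixel columns grow to the right and rows downward; lengths in m; the calibration is good to about 2 mm. A picture is of the moment at which its call begins. get_calibration takes no time and is no camera call.
- robot.close_job(): hands the job in, once; it reports no verdict.
The state is a dict: "time": time; "qpos": joint angles; "dq": joint speeds; "joint_efforts": joint torques, N m; "eef_pos": TCP position; "eef_rot": TCP orientation; "wrist_force": force on the tool from outside, world axes, zero at the start; "torque": the same for the moment, N m; "opening": opening from 0.0 (shut) to 1.0 (fully open).
Only numpy, scipy, OpenCV 4.12 (cv2) and the standard library are available. Lean on these libraries where they do the work, as an engineer would, in place of code of your own. Each camera call takes 0.05 s, during which the arm holds its last target.

## Working session

There is one attempt and no reset: what is moved stays moved. The work goes in short steps, Python scripts to look and compute and a tool call to move; the robot and the scene stay as the last step left them, time stands still between calls to the robot, and variables do not carry over. Pictures are saved under pics/ and viewed, and the job is handed in when it is done.

Besides the shell and the picture viewer there is one more tool, called after ">>>" as name(argument=value, ...), one argument or row to a line, values as JSON. apply_moves: Moves the arm, as the interface text tells. Its arguments: {"type":"object","properties":{"targets":{"type":"array","items":{"type":"number"}}},"required":["targets"]}

```bash
ls; mkdir -p pics; python3 - <<'E'
from cell import robot
import cv2,numpy as np
for n in("scene","top"):
    cv2.imwrite(f"pics/{n}0.png",robot.grab_frame(n)); c=robot.get_calibration(n);print(n,c)
print(robot.get_obs())
E
```

```text
pics
scene {'mtx': array([[435.77849162,   0.        , 331.3420198 ],
       [  0.        , 435.77849162, 242.36893666],
       [  0.        ,   0.        ,   1.        ]]), 'R': array([[ 0.73627044,  0.67668609, -0.00133147],
       [ 0.4362867 , -0.47620534, -0.76346735],
       [-0.51726179,  0.56153754, -0.64584506]]), 't': array([-0.40289158, -0.17309145,  1.30661374])}
top {'mtx': array([[600.41489034,   0.        , 319.14965888],
       [  0.        , 600.41489034, 240.33238724],
       [  0.        ,   0.        ,   1.        ]]), 'R': array([[ 0.02401393, -0.999481  ,  0.02147231],
       [-0.99490771, -0.02599611, -0.09737992],
       [ 0.09788758, -0.01902449, -0.99501562]]), 't': array([-0.04166748,  0.53692116,  1.51459846])}
{'time': 0.1, 'qpos': array([ 1.09168935e+00,  2.63463449e-01, -4.88734086e-02,  1.25941668e+00,
        1.41330495e-05,  1.41550879e+00]), 'dq': array([-0.0019465 ,  0.00075956,  0.00083686, -0.00155649, -0.001566  ,
        0.00170818]), 'joint_efforts': array([ 3.58230296e-03, -6.38581681e+01,  3.85064864e+01,  1.01001715e-02,
       -1.09802754e-04,  2.94860524e-05]), 'eef_pos': array([0.16693693, 0.49750802, 0.25587924]), 'eef_rot': array([-1.55993977e-04,  1.61203224e-01,  9.86921117e-01, -4.52527196e-04]), 'wrist_force': array([ 0.4832863 , -0.60445276,  0.18237013]), 'torque': array([-0.02923313, -0.03039636, -0.00103576]), 'opening': 0.9998932472961621}
```

```bash
ls -la pics
```

```text
total 896
drwxr-xr-x 2 agent agent   4096 Dec  6 12:57 .
drwxr-xr-x 3 agent agent   4096 Dec  6 12:56 ..
-rw-r--r-- 1 agent agent 463281 Dec  6 12:57 scene0.png
-rw-r--r-- 1 agent agent 441024 Dec  6 12:57 top0.png
```

View pics/scene0.png

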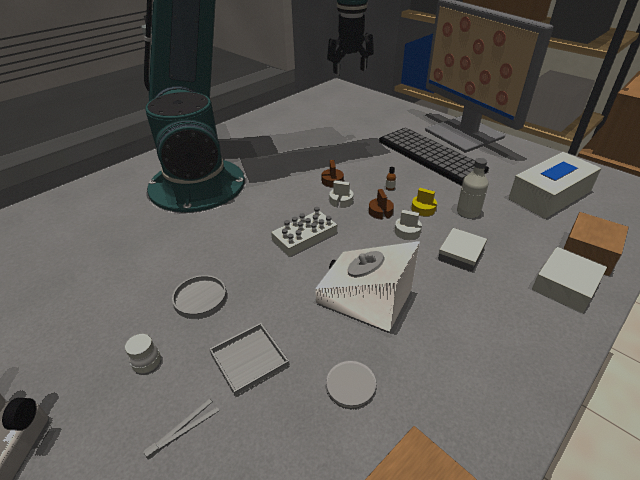

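View pics/top0.png

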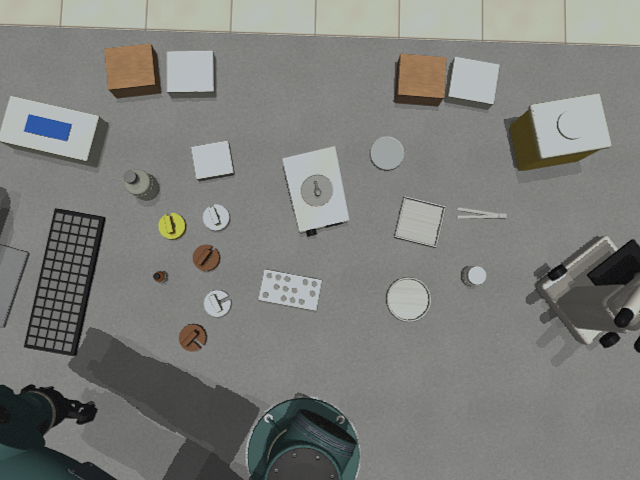

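The top view shows white hubs at (216,217) and (217,304). The brown look-alikes are at (206,258) and (193,337), the yellow one at (172,226). The rotator is at (317,190), the dish at (408,299) and the tray at (419,222). Next I'll enlarge the white hubs and the spindle.

```bash
python3 - <<'E'
import cv2,numpy as np
t=cv2.imread("pics/top0.png");s=cv2.imread("pics/scene0.png")
def c(i,u,v,r=25): return cv2.resize(i[v-r:v+r,u-r:u+r],(390,290) if 0 else (290,290),interpolation=cv2.INTER_CUBIC)
a=np.hstack([c(t,216,217),c(t,217,304)]);b=np.hstack([c(s,408,223),c(s,341,193)])
cv2.imwrite("pics/crop0.png",np.vstack([a,b]))
cv2.imwrite("pics/crop1.png",np.hstack([cv2.resize(t[140:240,270:360],(360,400),interpolation=cv2.INTER_CUBIC),cv2.resize(s[230:330,310:420],(440,400),interpolation=cv2.INTER_CUBIC)]))
E
```

```text
(no output)
```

View pics/crop0.png

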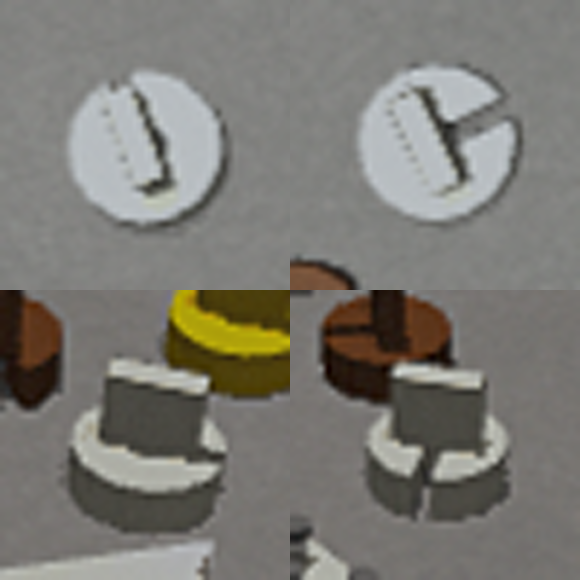

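View pics/crop1.png

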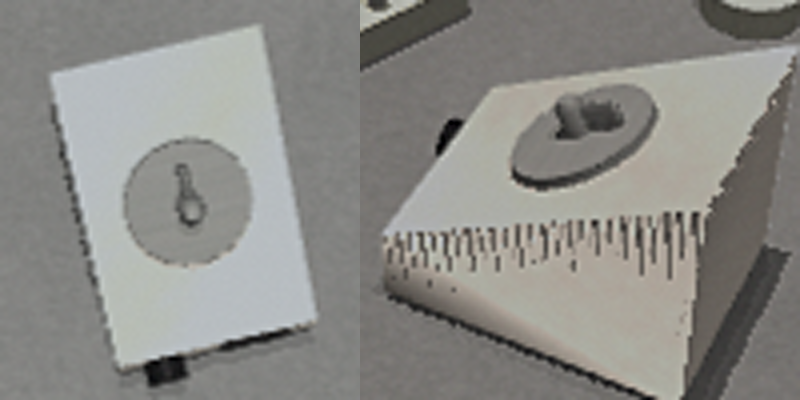

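The crops settle which hub is which. At (217,304) the notch is square to the bar, so that is hub_cross. At (216,217) the notch is at the end of the bar, in line with it, so that is hub_inline. The brown and yellow ones are look-alikes. The key fin points up the slope, toward the upper left in the top view.

```bash
cat > h.py <<'E'
import cv2,numpy as np
from cell import robot
from scipy.spatial.transform import Rotation as Ro
from scipy.optimize import least_squares
C={n:robot.get_calibration(n) for n in("scene","top")}
def ray(n,uv):
    c=C[n];d=c["R"].T@np.linalg.solve(c["mtx"],np.r_[uv,1.]);return -c["R"].T@c["t"],d/np.linalg.norm(d)
def onz(n,uv,z):
    o,d=ray(n,uv);return o+d*(z-o[2])/d[2]
def proj(n,X):
    c=C[n];p=c["mtx"]@(c["R"]@np.asarray(X,float)+c["t"]);return p[:2]/p[2]
def tri(a,b):
    A=[];B=[]
    for n,uv in(("scene",a),("top",b)):
        o,d=ray(n,uv);P=np.eye(3)-np.outer(d,d);A.append(P);B.append(P@o)
    X=np.linalg.lstsq(np.vstack(A),np.hstack(B),rcond=None)[0]
    return X,proj("scene",X)-a,proj("top",X)-b
def circ(P):
    f=lambda q:np.hypot(P[:,0]-q[0],P[:,1]-q[1])-q[2]
    r=least_squares(f,[*P.mean(0),.04],loss="soft_l1",f_scale=.001);return r.x
def tool():
    o=robot.get_obs();q=o["eef_rot"];return o,o["eef_pos"],Ro.from_quat(np.r_[q[1:],q[0]])
E
python3 - <<'E'
from h import *
t=cv2.imread("pics/top0.png");s=cv2.imread("pics/scene0.png")
print("cams",[(-C[n]["R"].T@C[n]["t"]).round(3) for n in C])
hsv=cv2.cvtColor(t,cv2.COLOR_BGR2HSV)
g=t.min(2)
for nm,(u,v) in dict(inl=(216,217),cross=(217,304)).items():
    m=(g>165).astype(np.uint8); 
    w=np.zeros_like(m);cv2.circle(w,(u,v),19,1,-1);m&=w
    k=max(cv2.findContours(m,cv2.RETR_EXTERNAL,cv2.CHAIN_APPROX_NONE)[0],key=cv2.contourArea)
    hull=cv2.convexHull(k)[:,0]
    P=np.array([onz("top",p,.024)[:2] for p in k[:,0].astype(float)])
    c=circ(P);print(nm,g[v-20,u-20],cv2.contourArea(k),"c",c[:2].round(4),"R",c[2].round(4),"pix",proj("top",[*c[:2],.024]))
    # inward contour points -> slot
    d=P-c[:2];r=np.hypot(*d.T);a=np.degrees(np.arctan2(d[:,1],d[:,0]))
    print([(int(x),round(y*1e3)) for x,y in zip(a,r) if y<.0305])
E
```

```text
cams [array([ 1.048, -0.544,  0.711]), array([3.87e-01, 1.00e-03, 1.56e+00])]
inl 129 459.5 c [0.5916 0.2399] R 0.0314 pix [215.41536684 216.91614932]
[(9, 29), (15, 27), (21, 27), (28, 26), (33, 27), (77, 30), (129, 30), (143, 30), (-149, 30), (-114, 30), (-98, 30), (-78, 30)]
cross 128 343.5 c [0.3702 0.232 ] R 0.0279 pix [214.99084593 303.54003744]
[(16, 30), (38, 30), (45, 30), (51, 30), (55, 28), (62, 29), (67, 28), (72, 27), (78, 29), (83, 28), (88, 28), (93, 28), (98, 28), (105, 26), (110, 27), (115, 27), (120, 29), (127, 28), (134, 27), (142, 27), (149, 28), (156, 29), (161, 28), (167, 30), (172, 29), (177, 29), (-80, 28), (-79, 26), (-85, 23), (-84, 20), (-84, 18), (-92, 18), (-100, 18), (-105, 21), (-111, 22), (-117, 23), (-119, 27), (-127, 26), (-134, 26), (-142, 26), (-147, 25), (-154, 26), (-160, 25), (-165, 24), (-170, 22), (-162, 20), (-152, 18), (-146, 19), (-141, 17), (-136, 15), (-137, 12), (-127, 10), (-124, 6), (-101, 5), (-60, 3), (-31, 5), (-19, 7), (2, 9), (2, 11), (12, 14), (10, 17), (17, 20), (15, 22), (23, 21), (30, 22), (35, 23), (37, 27), (29, 27), (24, 26), (22, 29), (16, 30), (13, 27), (7, 27), (2, 27), (-3, 27), (-9, 25), (-10, 22), (-19, 20), (-22, 18), (-26, 16), (-39, 15), (-40, 19), (-45, 20), (-45, 24), (-49, 26), (-48, 29)]
```

```bash
python3 - <<'E'
from h import *
t=cv2.imread("pics/top0.png");s=cv2.imread("pics/scene0.png")
def c(i,u,v,r,k=400):
    o=cv2.resize(i[v-r:v+r,u-r:u+r],(k,k),interpolation=cv2.INTER_NEAREST);return o
cv2.imwrite("pics/z1.png",np.hstack([c(t,216,217,20),c(t,217,304,20)]))
cv2.imwrite("pics/z2.png",np.hstack([c(t,317,190,20),c(s,366,262,25)]))
E
```

```text
(no output)
```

View pics/z1.png

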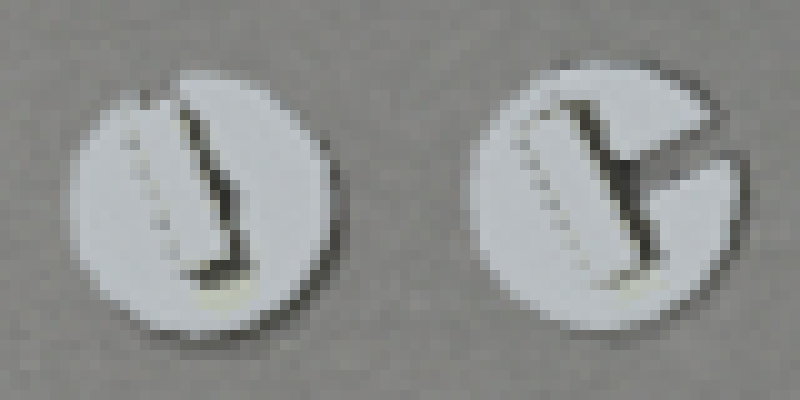

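View pics/z2.png

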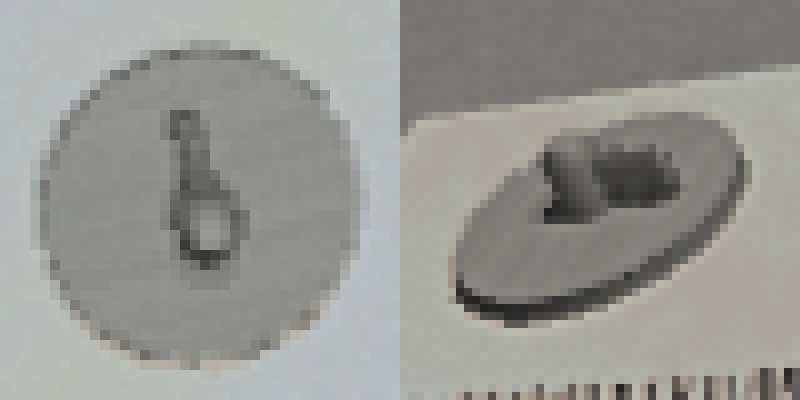

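```bash
cat >> h.py <<'E'
def up(img,u,v,r,k=8):
    x0,y0=int(u)-r,int(v)-r
    p=cv2.resize(img[y0:y0+2*r,x0:x0+2*r],None,fx=k,fy=k,interpolation=cv2.INTER_CUBIC)
    return p,lambda q:np.asarray(q,float)/k+[x0,y0]+(.5/k-.5)
E
python3 - <<'E'
from h import *
t=cv2.imread("pics/top0.png")
for nm,(u,v) in dict(inl=(216,217),cross=(217,304)).items():
    p,b=up(t,u,v,20);g=p.min(2)
    k=max(cv2.findContours((g>163).astype(np.uint8),cv2.RETR_EXTERNAL,cv2.CHAIN_APPROX_NONE)[0],key=cv2.contourArea)
    P=np.array([onz("top",q,.024)[:2] for q in b(k[:,0])])
    c=circ(P[::3]);print(nm,c.round(4),proj("top",[*c[:2],.024]).round(1))
    # dark bar side face
    d=(g<85).astype(np.uint8);n,l,st,ce=cv2.connectedComponentsWithStats(d)
    for i in range(1,n):
        if st[i,4]<150: continue
        Q=np.argwhere(l==i)[:,::-1].astype(np.float32);f=cv2.fitLine(Q,cv2.DIST_HUBER,0,.01,.01).ravel()
        X=np.array([onz("top",b(f[2:]+s*60*f[:2]),.043)[:2] for s in(-1,1)]);e=X[1]-X[0]
        print("  dark",st[i],b(f[2:]).round(1),"yaw",np.degrees(np.arctan2(e[1],e[0])).round(1))
# dish, tray, plate
g=cv2.cvtColor(t,cv2.COLOR_BGR2GRAY)
for nm,(u,v,r) in dict(dish=(408,299,30),tray=(419,222,36),rot=(315,190,60)).items():
    p,_=up(t,u,v,r,300//r); cv2.imwrite(f"pics/{nm}.png",p)
a=[cv2.resize(cv2.imread(f"pics/{n}.png"),(380,380)) for n in("dish","tray")];cv2.imwrite("pics/dt.png",np.hstack(a))
E
```

```text
inl [0.5908 0.2445 0.0287] [213.6 217.2]
  dark [161 122  25  57 531] [217.4 215.3] yaw -155.7
  dark [ 175  175   99   99 1211] [225.4 225.8] yaw -42.3
  dark [158 187  37  40 567] [217.8 223.1] yaw -46.9
cross [0.3694 0.2331 0.0279] [214.5 303.8]
  dark [ 139   84   64  127 1733] [218.3 301.7] yaw -152.2
  dark [274 132   6  40 151] [231.1 302.5] yaw -177.5
```

View pics/dt.png

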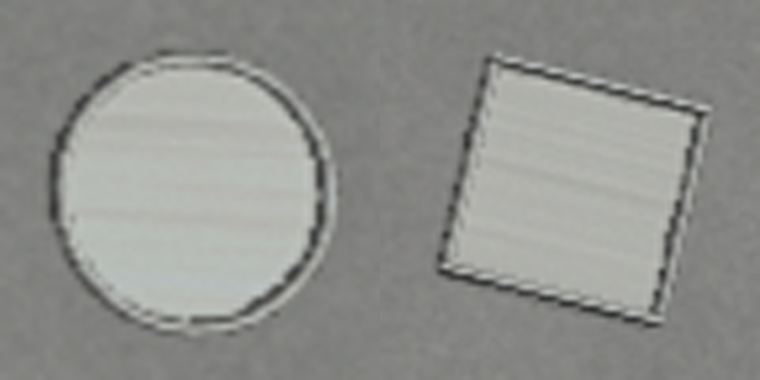

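View pics/rot.png

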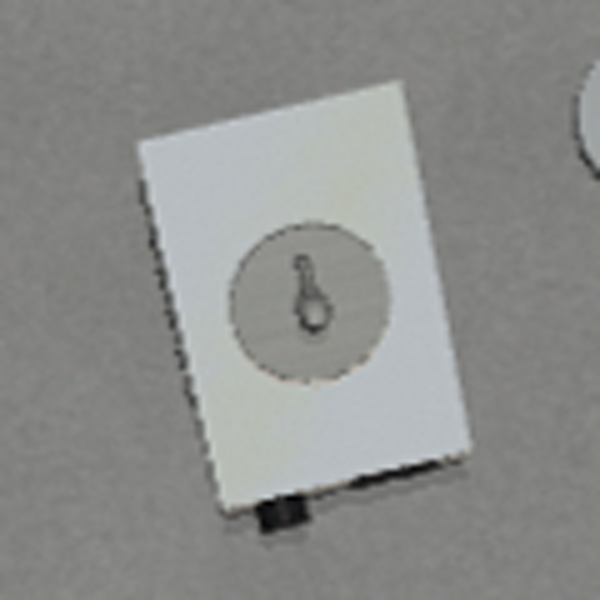

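```bash
cat >> h.py <<'E'
def hullcirc(g,thr,n,b,z,R,ctr,tol=4):
    m=(g>thr).astype(np.uint8);l,lab=cv2.connectedComponents(m)
    pts=np.argwhere(m)[:,::-1]; P=np.array(pts)
    P=P[np.hypot(*(P-ctr).T)<R]
    h=cv2.convexHull(P.astype(np.int32))
    w=np.zeros_like(m);cv2.fillConvexPoly(w,h,1)
    k=cv2.findContours(w,cv2.RETR_EXTERNAL,cv2.CHAIN_APPROX_NONE)[0][0][:,0]
    Q=np.array([onz(n,q,z)[:2] for q in b(k)]);return circ(Q[::3]),Q
E
python3 - <<'E'
from h import *
t=cv2.imread("pics/top0.png");s=cv2.imread("pics/scene0.png")
for nm,(u,v) in dict(inl=(216,217),cross=(217,303)).items():
    p,b=up(t,u,v,20);g=p.min(2)
    for thr in (155,165,175):
        c,Q=hullcirc(g,thr,"top",b,.024,8*15.5,np.array([160,160]));print(nm,thr,c.round(4),proj("top",[*c[:2],.024]).round(1))
# housing
x0=lambda q:np.array(q)/5.+[255,130]+(.1-.5)
c=[onz("top",x0(q),z) for q,z in(((138,143),.148),((402,81),.148),((471,455),.05),((225,514),.05))]
c=np.array(c);print(c.round(4)); 
for i,j in((0,1),(1,2),(2,3),(3,0)):
    e=c[j]-c[i];print(np.linalg.norm(e[:2]).round(4),np.degrees(np.arctan2(e[1],e[0])).round(2))
print("centre",c.mean(0).round(4))
# dish: outer edge at rim .018 ; hough-free: circle via pixels measured in crop (scale 380/300*10)
k=380/300*10
D=lambda q:np.array(q)/k+[408-30,299-30]+(.5/k-.5)
L,R,T,B=[onz("top",D(q),.018)[:2] for q in((48,190),(335,195),(195,48),(192,335))];print("dish",L,R,T,B,((L+R+T+B)/4).round(4), np.linalg.norm(L-R),np.linalg.norm(T-B))
k2=380/576*8
Tt=lambda q:np.array([q[0]-380,q[1]])/k2+[419-36,222-36]+(.5/k2-.5)
q=np.array([onz("top",Tt(x),.018)[:2] for x in((490,52),(712,108),(660,326),(438,270))]);print("tray",q.round(4),q.mean(0).round(4),np.linalg.norm(q-np.roll(q,1,0),axis=1))
E
```

```text
inl 155 [0.5919 0.2402 0.0333] [215.3 216.8]
inl 165 [0.5918 0.24   0.0328] [215.4 216.8]
inl 175 [0.5917 0.2398 0.0321] [215.5 216.9]
cross 155 [0.3715 0.2281 0.0333] [216.5 303. ]
cross 165 [0.3714 0.2279 0.0328] [216.6 303.1]
cross 175 [0.3714 0.2278 0.0322] [216.7 303.1]
[[ 0.721   0.0673  0.148 ]
 [ 0.755  -0.0585  0.148 ]
 [ 0.5878 -0.1018  0.05  ]
 [ 0.5544  0.0222  0.05  ]]
0.1303 -74.86
0.1727 -165.47
0.1284 105.09
0.1726 15.15
centre [ 0.6545 -0.0177  0.099 ]
dish [ 0.43131974 -0.1907684 ] [ 0.4317421  -0.24916224] [ 0.46085538 -0.22031415] [ 0.40273827 -0.22040332] [ 0.4317 -0.2202] 0.05839536778721261 0.058117183329947066
tray [[ 0.662  -0.2454]
 [ 0.637  -0.3557]
 [ 0.5282 -0.3304]
 [ 0.553  -0.2209]] [ 0.5951 -0.2881] [0.11171502 0.11309206 0.11169222 0.11228811]
```

```bash
python3 - <<'E'
from h import *
t=cv2.imread("pics/top0.png");s=cv2.imread("pics/scene0.png")
k=380/60
D=lambda q:np.array(q)/k+[408-30,299-30]+(.5/k-.5)
L,R,T,B=[onz("top",D(q),.018)[:2] for q in((48,190),(335,195),(195,48),(192,335))];print("dish",((L+R+T+B)/4).round(4), np.linalg.norm(L-R),np.linalg.norm(T-B))
# plate ellipse: top, gray plate vs white housing
p,b=up(t,317,190,22);g=p.min(2);print(g[176,40],g[176,176],g[100,100])
m=(g<172).astype(np.uint8);n,l,st,_=cv2.connectedComponentsWithStats(m);print(st[st[:,4]>500])
i=1+np.argmax(st[1:,4]);kk=cv2.findContours((l==i).astype(np.uint8),cv2.RETR_EXTERNAL,cv2.CHAIN_APPROX_NONE)[0][0]
e=cv2.fitEllipse(cv2.convexHull(kk));et=b(e[0]);print("top ell",et,np.array(e[1])/8,e[2])
p,b=up(s,366,262,26);cv2.imwrite("pics/ps.png",cv2.resize(p,(600,600)));g=p.min(2)
m=(g<140).astype(np.uint8);cv2.imwrite("pics/pm.png",m*255)
E
```

```text
dish [ 0.3938 -0.2598] 0.11662418982523137 0.11573537100232045
179 101 142
[[    0     0   352   352 68784]
 [   42    46   267   268 55120]]
top ell [316.39305687 190.04997444] [32.81370163 34.11470032] 44.8124885559082
```

View pics/ps.png

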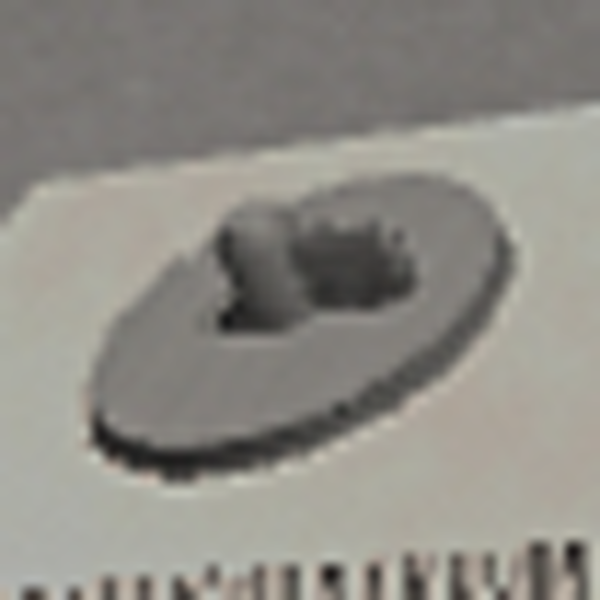

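```bash
python3 - <<'E'
from h import *
t=cv2.imread("pics/top0.png")
E=np.array([(95,400),(105,330),(185,253),(430,175),(480,190),(497,215),(500,260),(440,350),(340,410),(250,440),(170,448),(115,430)],np.float32)
k=600/52;b=lambda q:np.array(q)/k+[340,236]+(.5/k-.5)
e=cv2.fitEllipse(E);es=b(e[0]);print("scene ell",es,np.array(e[1])/k)
et=np.array([316.39,190.05])
print("tri",tri(es,et))
yaw=np.radians(15.1);c0=np.array([.6545,-.0177,.099])
xr=np.array([np.cos(yaw),np.sin(yaw),0]);zs=-.5*xr+np.cos(np.pi/6)*np.array([0,0,1.]);xs=np.cos(np.pi/6)*xr+.5*np.array([0,0,1.])
for h in(0,.003,.005,.006,.008):
    o,d=ray("top",et);P=o+d*((c0+h*zs-o)@zs)/(d@zs)
    print(h,P.round(4),"along slope",((P-c0)@xs).round(4),"y",((P-c0)@np.cross(zs,xs)).round(4),"scene",proj("scene",P).round(1),"tip top",proj("top",P+.02*zs).round(1),"tip sc",proj("scene",P+.02*zs).round(1),"key top",proj("top",P+.015*zs+.026*xs).round(1))
p,_=up(t,317,190,12,25);cv2.imwrite("pics/sp.png",p)
E
```

```text
scene ell [365.33678324 262.49864502] [18.78258525 38.77974955]
tri (array([ 0.65509672, -0.0161465 ,  0.10359925]), array([-0.5837022 ,  0.05830329]), array([-0.32119518, -0.36753033]))
0 [ 0.655  -0.017   0.0994] along slope 0.0007 y 0.0005 scene [364.3 264.3] tip top [317.5 192.7] tip sc [360.3 256.5] key top [315.1 182.2]
0.003 [ 0.6544 -0.017   0.1025] along slope 0.0018 y 0.0007 scene [364.2 263. ] tip top [317.5 192.7] tip sc [360.1 255.2] key top [315.1 182.2]
0.005 [ 0.654  -0.0169  0.1046] along slope 0.0026 y 0.0009 scene [364.1 262.1] tip top [317.5 192.7] tip sc [360.  254.3] key top [315.1 182.1]
0.006 [ 0.6538 -0.0169  0.1057] along slope 0.0029 y 0.0009 scene [364.1 261.7] tip top [317.5 192.7] tip sc [360.  253.9] key top [315.1 182.1]
0.008 [ 0.6534 -0.0169  0.1078] along slope 0.0037 y 0.001 scene [364.  260.9] tip top [317.5 192.7] tip sc [359.9 253. ] key top [315.1 182.1]
```

View pics/sp.png

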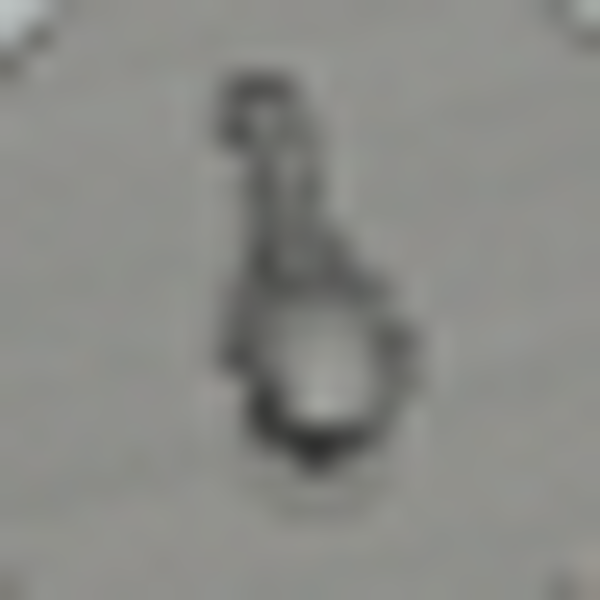

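Each fit matches the given sizes: hub R ≈ 33 mm, tray 112 mm, dish about 115 mm and housing 130 x 172 mm.

| Item | Position (m) | Yaw |
|---|---|---|
| hub_cross | (0.3714, 0.228) | slot about -64° |
| hub_inline | (0.592, 0.240) | slot about 22° |
| spindle seat | (0.6545, -0.0166, 0.1035) | 15° |
| dish | (0.394, -0.260) | – |
| tray | (0.595, -0.288) | – |

I'll write a planner and move.

```bash
cat >> h.py <<'E'
def Rdown(psi):
    a=np.radians(psi);y=np.array([np.cos(a),np.sin(a),0]);z=np.array([0,0,-1.]);return np.c_[np.cross(y,z),y,z]
YAW=15.1
SEAT=np.array([.6545,-.0166,.1035])
def sp():
    a=np.radians(YAW);xr=np.array([np.cos(a),np.sin(a),0]);k=np.array([0,0,1.])
    zs=-.5*xr+.75**.5*k;xs=.75**.5*xr+.5*k;return xs,np.cross(zs,xs),zs
def Rspin(kind):
    xs,ys,zs=sp();z=-zs;y=-xs if kind=="cross" else ys   # cross: psi 195; inline: psi 105
    return np.c_[np.cross(y,z),y,z]
def plan(pos,Rt,grip,step=45,ang=8,n=99):
    o,p,R=tool();Rt=Ro.from_matrix(Rt);w=(R.inv()*Rt).as_rotvec();d=np.asarray(pos)-p
    N=int(max(1,np.ceil(np.linalg.norm(d)*1e3/step),np.ceil(np.degrees(np.linalg.norm(w))/ang)))
    print("t",o["time"],"p",(p*1e3).round(1),"dist",(np.linalg.norm(d)*1e3).round(1),"ang",np.degrees(w).round(2),"N",N)
    dw=w/N;cur=R;out=[]
    for i in range(min(N,n)):
        s=cur.inv().apply(d/N)*1e3;out.append([*s.round(1 if np.linalg.norm(d)<.02 else 0),*np.degrees(dw).round(1),grip]);cur=cur*Ro.from_rotvec(dw)
    for r in out: print(", ".join(f"{v+0:g}" for v in r)+",")
E
python3 -c "
from h import *
plan([.3714,.228,.13],Rdown(26),70)"
```

```text
t 0.1 p [166.9 497.5 255.9] dist 361.0 ang [-5.000e-02  1.000e-02  4.545e+01] N 9
-31, -21, 14, 0, 0, 5, 70,
-33, -18, 14, 0, 0, 5, 70,
-34, -15, 14, 0, 0, 5, 70,
-36, -12, 14, 0, 0, 5, 70,
-36, -9, 14, 0, 0, 5, 70,
-37, -6, 14, 0, 0, 5, 70,
-37, -3, 14, 0, 0, 5, 70,
-38, 1, 14, 0, 0, 5, 70,
-37, 4, 14, 0, 0, 5, 70,
```

>>> apply_moves(
  targets=[-31,-21,14,0,0,5,70,-33,-18,14,0,0,5,70,-34,-15,14,0,0,5,70,-36,-12,14,0,0,5,70,-36,-9,14,0,0,5,70],
)

```text
time: 0.6
eef_pos: [0.282, 0.3471, 0.1834]
eef_rot: [-0.0, 0.375, 0.927, 0.0]
wrist_force: [0.8, 0.0, 1.0]
opening: 0.822
```

```bash
python3 -c "
from h import *
plan([.3714,.228,.13],Rdown(26),70)"
```

```text
t 0.6 p [282.  347.1 183.4] dist 158.2 ang [ 0.03 -0.05 20.  ] N 4
-37, -6, 13, 0, 0, 5, 70,
-37, -3, 13, 0, 0, 5, 70,
-37, 1, 13, 0, 0, 5, 70,
-37, 4, 13, 0, 0, 5, 70,
```

>>> apply_moves(
  targets=[-37,-6,13,0,0,5,70,-37,-3,13,0,0,5,70,-37,1,13,0,0,5,70,-37,4,13,0,0,5,70,0,0,30,0,0,0,70],
)

```text
time: 1.1
eef_pos: [0.3761, 0.2198, 0.0993]
eef_rot: [0.001, 0.539, 0.842, 0.001]
wrist_force: [0.6, 0.9, -1.3]
opening: 0.821
```

```bash
python3 -c "
from h import *
plan([.3714,.228,.055],Rdown(26),70)
for n in C: 
  f=robot.grab_frame(n);cv2.imwrite(f'pics/a_{n}.png',f)
a,_=up(cv2.imread('pics/a_top.png'),217,304,30,6);b,_=up(cv2.imread('pics/a_scene.png'),341,185,30,6)
cv2.imwrite('pics/a.png',np.hstack([a,b]))"
```

```text
t 1.1 p [376.1 219.8  99.3] dist 45.3 ang [ 0.19  0.01 -1.23] N 2
5, 0, 22, 0.1, 0, -0.6, 70,
5, 0, 22, 0.1, 0, -0.6, 70,
```

View pics/a.png

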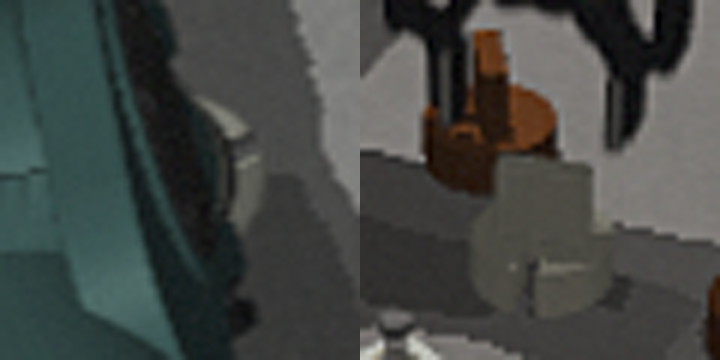

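The scene crop shows the open fingers behind and above the white hub and clear of the brown one. I'll descend and squeeze the bar ends to centre it.

>>> apply_moves(
  targets=[10,0,5,0,0,-1.2,70,0,0,19,0,0,0,70,0,0,20,0,0,0,70,0,0,0,0,0,0,70,0,0,0,0,0,0,70],
)

```text
time: 1.7
eef_pos: [0.3657, 0.2351, 0.0551]
eef_rot: [-0.001, 0.523, 0.852, -0.0]
wrist_force: [-0.4, 0.2, -0.3]
opening: 0.819
```

```bash
python3 -c "
from h import *
plan([.3714,.228,.055],Rdown(26),70)"
```

```text
t 1.7 p [365.7 235.1  55.1] dist 9.1 ang [-0.13 -0.11  0.95] N 1
-8.9, 1.9, 0.1, -0.1, -0.1, 0.9, 70,
```

>>> apply_moves(
  targets=[-8.9,1.9,0,0,0,0.9,70,0,0,0,0,0,0,40,0,0,0,0,0,0,40,0,0,0,0,0,0,40,0,0,0,0,0,0,40],
)

```text
time: 2.2
eef_pos: [0.3731, 0.2288, 0.0586]
eef_rot: [-0.0, 0.529, 0.848, 0.001]
wrist_force: [0.6, 0.7, -1.2]
opening: 0.506
```

```bash
python3 -c "
from h import *
plan([.3714,.228,.055],Rdown(26),70);print(robot.get_obs()['wrist_force'])"
```

```text
t 2.2 p [373.1 228.8  58.6] dist 4.1 ang [ 0.13 -0.1   0.08] N 1
0, -1.9, 3.6, 0.1, -0.1, 0.1, 70,
[ 0.60896914  0.7491384  -1.18038309]
```

Opening is 43 mm, so the bar ends are gripped and centred. Now I'll open wide, turn in place by 90° and grip across the bar's thickness.

>>> apply_moves(
  targets=[0,0,0,0,0,0,85,0,0,0,0,0,0,85,0,0,0,0,0,0,85,0,0,1,0,0,-8,85,0,0,1,0,0,-8.5,85],
)

```text
time: 2.7
eef_pos: [0.3733, 0.2288, 0.0569]
eef_rot: [0.0, 0.399, 0.917, 0.002]
wrist_force: [-0.5, 0.2, 0.6]
opening: 0.995
```

```bash
python3 -c "
from h import *
plan([.3731,.2288,.056],Rdown(116),85);print(robot.get_obs()['opening'])"
```

```text
t 2.7 p [373.3 228.8  56.9] dist 0.9 ang [  0.18   0.08 -73.08] N 10
0, 0, 0.1, 0, 0, -7.3, 85,
0, 0, 0.1, 0, 0, -7.3, 85,
0, 0, 0.1, 0, 0, -7.3, 85,
0, 0, 0.1, 0, 0, -7.3, 85,
0, 0, 0.1, 0, 0, -7.3, 85,
0, 0, 0.1, 0, 0, -7.3, 85,
0, 0, 0.1, 0, 0, -7.3, 85,
0, 0, 0.1, 0, 0, -7.3, 85,
0, 0, 0.1, 0, 0, -7.3, 85,
0, 0, 0.1, 0, 0, -7.3, 85,
0.995479745192149
```

>>> apply_moves(
  targets=[0,0,0,0,0,-8.5,85,0,0,0,0,0,-8.5,85,0,0,0,0,0,-8.5,85,0,0,0,0,0,-8.5,85,0,0,0,0,0,-8.5,85],
)

```text
time: 3.2
eef_pos: [0.3732, 0.2288, 0.0566]
eef_rot: [0.001, 0.036, 0.999, 0.001]
wrist_force: [-0.1, 0.3, -0.4]
opening: 0.992
```

```bash
python3 -c "
from h import *
plan([.3731,.2288,.056],Rdown(116),85)"
```

```text
t 3.2 p [373.2 228.8  56.6] dist 0.6 ang [  0.13   0.1  -30.07] N 4
0, 0, 0.2, 0, 0, -7.5, 85,
0, 0, 0.2, 0, 0, -7.5, 85,
0, 0, 0.2, 0, 0, -7.5, 85,
0, 0, 0.2, 0, 0, -7.5, 85,
```

>>> apply_moves(
  targets=[0,0,0,0,0,-8,85,0,0,0,0,0,-7,85,0,0,0,0,0,-4,85,0,0,0,0,0,-3,50,0,0,0,0,0,0,50],
)

```text
time: 3.7
eef_pos: [0.3731, 0.2289, 0.0565]
eef_rot: [0.001, -0.166, 0.986, 0.001]
wrist_force: [0.2, 1.0, -0.8]
opening: 0.685
```

```bash
python3 -c "
from h import *
plan([.3731,.2288,.055],Rdown(116),0)"
```

```text
t 3.7 p [373.1 228.9  56.5] dist 1.5 ang [ 0.1   0.1  -6.85] N 1
0, 0, 1.5, 0.1, 0.1, -6.8, 0,
```

>>> apply_moves(
  targets=[0,0,1,0,0,-6.8,40,0,0,1,0,0,0,10,0,0,0,0,0,0,5,0,0,0,0,0,0,5,0,0,0,0,0,0,5],
)

```text
time: 4.2
eef_pos: [0.3732, 0.2289, 0.0544]
eef_rot: [0.001, -0.22, 0.976, 0.001]
wrist_force: [-0.2, 0.1, -0.1]
opening: 0.158
```

```bash
python3 -c "
from h import *
plan([.3731,.2288,.055],Rdown(116),0)
o=robot.get_obs();print(o['opening']*85.4,o['wrist_force'])"
```

```text
t 4.2 p [373.2 228.9  54.4] dist 0.6 ang [ 0.09  0.12 -0.61] N 1
0.2, 0, -0.6, 0.1, 0.1, -0.6, 0,
13.527806407431857 [-0.24275894  0.12607376 -0.06754592]
```

The bar is gripped at 13.5 mm, with the TCP 54.4 mm above the underside. I'll lift it and carry it to the spindle.

```bash
python3 -c "
from h import *
xs,ys,zs=sp()
plan([.3731,.2288,.17],Rdown(116),5)
plan(SEAT+zs*.0944,Rspin('cross'),5);print(SEAT+zs*.0944)"
```

```text
t 4.2 p [373.2 228.9  54.4] dist 115.6 ang [ 0.09  0.12 -0.61] N 3
0, 0, -39, 0, 0, -0.2, 5,
0, 0, -39, 0, 0, -0.2, 5,
0, 0, -39, 0, 0, -0.2, 5,
t 4.2 p [373.2 228.9  54.4] dist 373.0 ang [ 24.96 -20.67 -77.8 ] N 11
-9, -30, -12, 2.3, -1.9, -7.1, 5,
-6, -32, -10, 2.3, -1.9, -7.1, 5,
-2, -33, -9, 2.3, -1.9, -7.1, 5,
2, -33, -8, 2.3, -1.9, -7.1, 5,
5, -33, -7, 2.3, -1.9, -7.1, 5,
9, -32, -5, 2.3, -1.9, -7.1, 5,
13, -31, -5, 2.3, -1.9, -7.1, 5,
17, -29, -4, 2.3, -1.9, -7.1, 5,
20, -27, -3, 2.3, -1.9, -7.1, 5,
23, -25, -3, 2.3, -1.9, -7.1, 5,
26, -22, -3, 2.3, -1.9, -7.1, 5,
[ 0.60892969 -0.02889581  0.1852528 ]
```

>>> apply_moves(
  targets=[0,0,-20,0,0,0,5,0,0,-35,0,0,0,5,0,0,-35,0,0,0,5,0,0,-20,0,0,0,5,0,0,0,0,0,0,5],
)

```text
time: 4.7
eef_pos: [0.3718, 0.2282, 0.1675]
eef_rot: [-0.001, -0.216, 0.976, 0.001]
wrist_force: [0.7, 1.1, -2.1]
opening: 0.153
```

```bash
python3 -c "
from h import *
xs,ys,zs=sp()
plan(SEAT+zs*.0944,Rspin('cross'),5)
for n in C: 
  f=robot.grab_frame(n);cv2.imwrite(f'pics/b_{n}.png',f)
a,_=up(cv2.imread('pics/b_top.png'),217,304,40,5);b,_=up(cv2.imread('pics/b_scene.png'),341,165,40,5)
cv2.imwrite('pics/b.png',np.hstack([a,b]))"
```

```text
t 4.7 p [371.8 228.2 167.5] dist 350.2 ang [ 25.07 -20.95 -78.19] N 11
-10, -30, -2, 2.3, -1.9, -7.1, 5,
-6, -31, 0, 2.3, -1.9, -7.1, 5,
-2, -32, 1, 2.3, -1.9, -7.1, 5,
2, -32, 2, 2.3, -1.9, -7.1, 5,
6, -31, 4, 2.3, -1.9, -7.1, 5,
10, -30, 5, 2.3, -1.9, -7.1, 5,
14, -28, 5, 2.3, -1.9, -7.1, 5,
17, -26, 6, 2.3, -1.9, -7.1, 5,
21, -23, 6, 2.3, -1.9, -7.1, 5,
24, -21, 6, 2.3, -1.9, -7.1, 5,
26, -17, 6, 2.3, -1.9, -7.1, 5,
```

View pics/b.png

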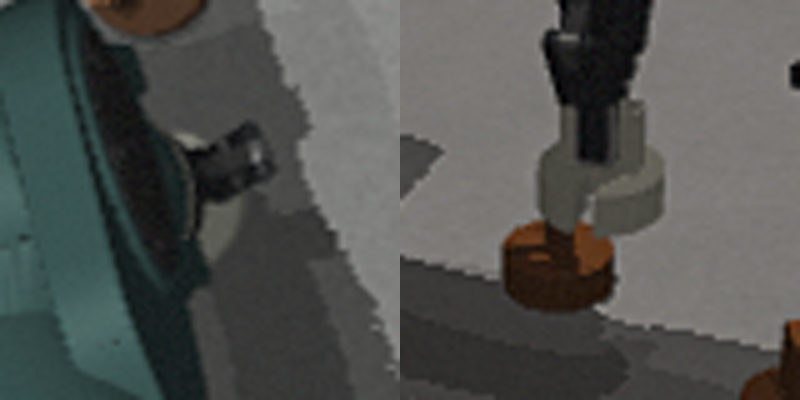

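The scene crop shows the hub lifted and held level, with its slot below the near finger. I'll carry it on.

>>> apply_moves(
  targets=[-10,-30,-2,2.3,-1.9,-7.1,5,-6,-31,0,2.3,-1.9,-7.1,5,-2,-32,1,2.3,-1.9,-7.1,5,2,-32,2,2.3,-1.9,-7.1,5,6,-31,4,2.3,-1.9,-7.1,5],
)

```text
time: 5.3
eef_pos: [0.479, 0.1094, 0.1661]
eef_rot: [0.096, -0.511, 0.851, -0.078]
wrist_force: [-0.4, 0.0, -1.0]
opening: 0.155
```

```bash
python3 -c "
from h import *
xs,ys,zs=sp()
plan(SEAT+zs*.0944,Rspin('cross'),5)"
```

```text
t 5.3 p [479.  109.4 166.1] dist 190.7 ang [ 14.07 -11.55 -41.27] N 6
10, -30, 3, 2.3, -1.9, -6.9, 5,
14, -28, 4, 2.3, -1.9, -6.9, 5,
17, -26, 4, 2.3, -1.9, -6.9, 5,
20, -24, 5, 2.3, -1.9, -6.9, 5,
23, -21, 5, 2.3, -1.9, -6.9, 5,
26, -18, 5, 2.3, -1.9, -6.9, 5,
```

>>> apply_moves(
  targets=[10,-30,3,2.3,-1.9,-6.9,5,14,-28,4,2.3,-1.9,-6.9,5,17,-26,4,2.3,-1.9,-6.9,5,20,-24,5,2.3,-1.9,-6.9,5,11,-10,2,1.2,-1,-3.5,5],
)

```text
time: 5.8
eef_pos: [0.5759, 0.0025, 0.1724]
eef_rot: [-0.178, 0.722, -0.655, 0.138]
wrist_force: [0.5, -0.8, -1.6]
opening: 0.153
```

```bash
python3 -c "
from h import *
xs,ys,zs=sp()
plan(SEAT+zs*.0944,Rspin('cross'),5)"
```

```text
t 5.8 p [575.9   2.5 172.4] dist 47.4 ang [ 3.83 -2.54 -8.93] N 2
17, -16, 0, 1.9, -1.3, -4.5, 5,
18, -15, 0, 1.9, -1.3, -4.5, 5,
```

>>> apply_moves(
  targets=[14,-13,0,1.5,-1,-3.5,5,12,-10,0,1.3,-1,-3,5,6,-5,0,0.6,-0.4,-1,5,0,0,0,0,0,0,5,0,0,0,0,0,0,5],
)

```text
time: 6.3
eef_pos: [0.6029, -0.0287, 0.1748]
eef_rot: [-0.202, 0.761, -0.599, 0.149]
wrist_force: [-0.1, 0.1, -1.7]
opening: 0.153
```

```bash
python3 -c "
from h import *
xs,ys,zs=sp()
plan(SEAT+zs*.0944,Rspin('cross'),5)
print(robot.get_obs()['qpos'].round(2))
for n in C: 
  f=robot.grab_frame(n);cv2.imwrite(f'pics/c_{n}.png',f)
a,_=up(cv2.imread('pics/c_top.png'),317,190,40,5);b,_=up(cv2.imread('pics/c_scene.png'),362,240,40,5)
cv2.imwrite('pics/c.png',np.hstack([a,b]))"
```

```text
t 6.3 p [602.9 -28.7 174.8] dist 12.0 ang [ 0.93  0.16 -1.54] N 1
1.4, -10.2, -6.3, 0.9, 0.2, -1.5, 5,
[-0.3   0.18 -0.53  0.42  0.26 -2.05]
```

View pics/c.png

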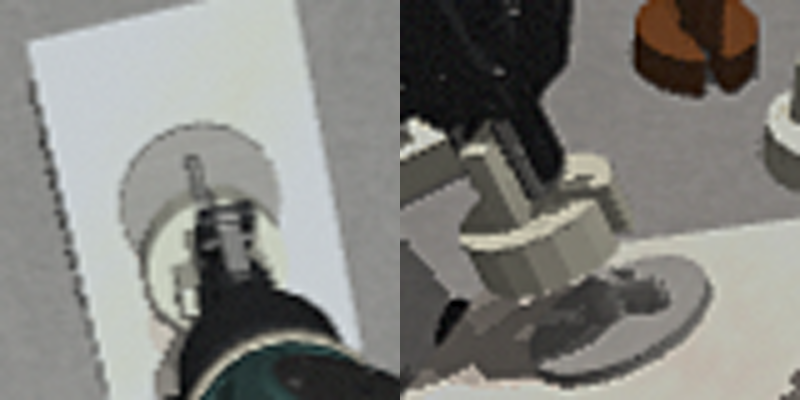

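The hub is held tilted 30° above the plate with its slot up the slope. The top crop shows the key in front of it. I'll line it up to 6 mm above the shaft tip.

```bash
python3 -c "
from h import *
xs,ys,zs=sp()
plan(SEAT+zs*(.0544+.026),Rspin('cross'),5)"
```

```text
t 6.4 p [603.  -28.4 175.3] dist 12.9 ang [ 0.89  0.16 -1.48] N 1
1.8, -10, 8, 0.9, 0.2, -1.5, 5,
```

>>> apply_moves(
  targets=[1.8,-10,0,0.9,0.2,-1.5,5,0,0,0,0,0,0,5,0,0,4,0,0,0,5,0,0,4,0,0,0,5,0,0,0,0,0,0,5],
)

```text
time: 6.9
eef_pos: [0.6164, -0.0254, 0.1729]
eef_rot: [-0.206, 0.768, -0.586, 0.158]
wrist_force: [-0.5, 0.4, -1.6]
opening: 0.149
```

```bash
cat >> h.py <<'E'
def draw(n,f,off,crop,k=5,r=40):
    # expected hub circles: tool axis, underside 'off' ahead of TCP
    o,p,R=tool();Rm=R.as_matrix();a=np.linspace(0,2*np.pi,73)
    img,b=up(f,*crop,r,k);x0=b([0,0])
    def px(X): return tuple(int(round(v)) for v in (proj(n,X)-x0)*k)
    for h,col in((off,(0,0,255)),(off-.024,(0,255,0))):
        for t in a: cv2.circle(img,px(p+Rm@[.034*np.cos(t),.034*np.sin(t),h]),0,col,-1)
    xs,ys,zs=sp()
    for t in a: cv2.circle(img,px(SEAT+.04*(xs*np.cos(t)+ys*np.sin(t))),0,(255,0,0),-1)
    return img
E
python3 -c "
from h import *
xs,ys,zs=sp()
plan(SEAT+zs*(.0544+.026),Rspin('cross'),5)
F={n:robot.grab_frame(n) for n in C}
for n in C:cv2.imwrite(f'pics/d_{n}.png',F[n])
cv2.imwrite('pics/d.png',np.hstack([draw('top',F['top'],.0544,(317,190)),draw('scene',F['scene'],.0544,(362,245))]))"
```

```text
t 6.9 p [616.4 -25.4 172.9] dist 1.8 ang [-0.06 -0.02  0.19] N 1
1.4, 0.8, -0.8, -0.1, 0, 0.2, 5,
```

View pics/d.png

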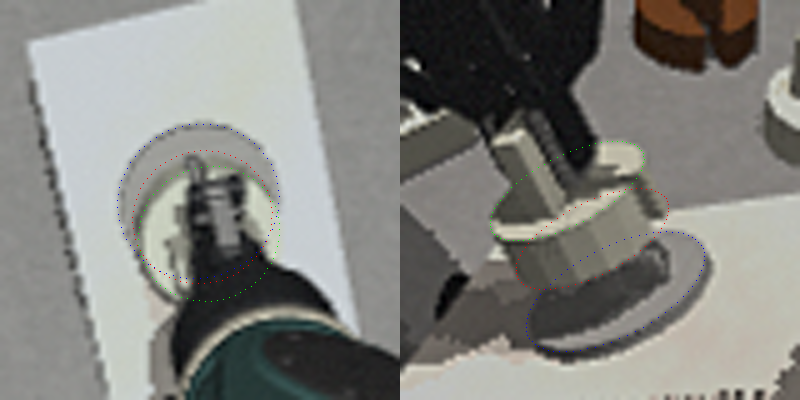

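```bash
python3 -c "
from h import *
a,b=up(cv2.imread('pics/d_top.png'),317,190,18,22);print(b([0,0]))
s,b=up(cv2.imread('pics/d_scene.png'),365,240,18,22);print(b([0,0]))
cv2.imwrite('pics/d2.png',cv2.resize(np.hstack([a,s]),(800,400)))
from h import *
"
```

```text
[298.52272727 171.52272727]
[346.52272727 221.52272727]
```

View pics/d2.png

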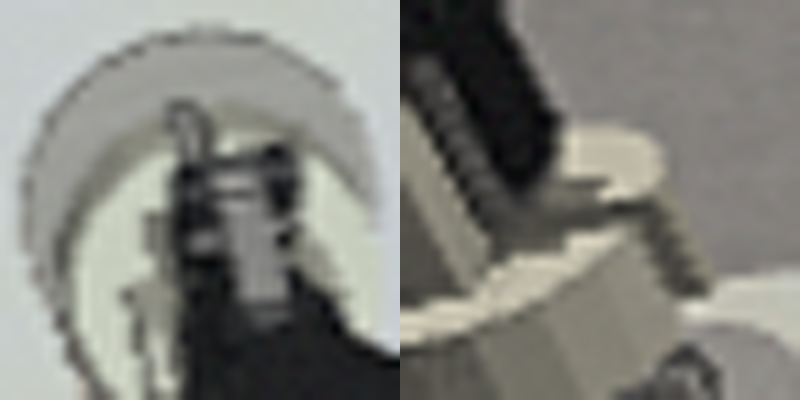

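```bash
cat > fit.py <<'E'
from h import *
# manual edge points in zoomed crop -> disc top plane, fixed-radius circle centre, in tool axes (mm)
def fit(n,pts,org,k,off,R=.034):
    o,p,Rr=tool();Rm=Rr.as_matrix();nz=Rm[:,2];P0=p+nz*(off)
    Q=[]
    for q in pts:
        oo,d=ray(n,np.array(q)/k+org);X=oo+d*((P0-oo)@nz)/(d@nz);Q.append(Rm.T@(X-P0))
    Q=np.array(Q)[:,:2]
    r=least_squares(lambda c:np.hypot(*(Q-c).T)-R,[0,0]);return r.x*1e3,(r.fun*1e3).round(1)
if __name__=="__main__":
    k=400/36
    print(fit("top",[(68,270),(80,225),(105,180),(130,150),(155,130),(250,122),(290,135),(330,170),(350,190)],[298.5,171.5],k,.0304))
    print(fit("scene",[(5,338),(60,328),(110,300),(160,275),(200,250),(235,222),(262,175),(258,150),(235,130),(205,124)],[346.5,221.5],k,.0304))
    xs,ys,zs=sp();print("tool axes in spindle",[(tool()[2].as_matrix()[:,i]@np.c_[xs,ys,zs]).round(2) for i in range(3)])
E
python3 fit.py
```

```text
(array([ 0.03534572, -0.66720055]), array([-1.1, -1.4, -0.7,  0.6,  1.8,  0.4,  0. , -1.5, -0.9]))
(array([-1.98463275,  1.91084016]), array([-0.4,  0.7, -2.2, -1. ,  0.4,  1.7,  0.9, -0.2, -0.9, -1.1]))
tool axes in spindle [array([ 0., -1.,  0.]), array([-1., -0., -0.]), array([ 0., -0., -1.])]
```

Measured against the disc edge, the hub offset is under 1 mm in the top view. In the scene view hub and plate show the same shift of about 2 mm, so they are aligned relative to each other. I'll correct the residual and descend slowly, watching the force.

>>> apply_moves(
  targets=[1.4,0.8,0,0,0,0.2,5,0,0,3,0,0,0,5,0,0,3,0,0,0,5,0,0,3,0,0,0,5,0,0,0,0,0,0,5],
)

```text
time: 7.5
eef_pos: [0.6207, -0.0261, 0.1645]
eef_rot: [-0.206, 0.766, -0.588, 0.158]
wrist_force: [0.1, -0.0, -1.6]
opening: 0.152
```

```bash
cat > st.py <<'E'
from h import *
import sys
xs,ys,zs=sp();S=np.c_[xs,ys,zs];off=float(sys.argv[1]);kind=sys.argv[2]
o,p,R=tool();print("t",o["time"],"spindle-frame err mm",(S.T@(p-SEAT)*1e3-[0,0,off]).round(1),"F(spindle)",(S.T@o["wrist_force"]).round(1),"M",(S.T@o["torque"]).round(2),"ang",np.degrees((R.inv()*Ro.from_matrix(Rspin(kind))).as_rotvec()).round(2),"open",round(o["opening"]*85.4,1))
E
python3 st.py 54.4 cross
```

```text
t 7.5 spindle-frame err mm [ 0.1 -0.4 16. ] F(spindle) [-0.7 -0.  -1.4] M [0.02 0.6  0.01] ang [-0.09 -0.04 -0.05] open 13.0
```

>>> apply_moves(
  targets=[0,0,2,0,0,0,5,0,0,3,0,0,0,5,0,0,3,0,0,0,5,0,0,2,0,0,0,5,0,0,0,0,0,0,5],
)

```text
time: 8.0
eef_pos: [0.626, -0.0246, 0.1549]
eef_rot: [-0.206, 0.766, -0.588, 0.158]
wrist_force: [-0.1, -1.2, -1.6]
opening: 0.155
```

```bash
python3 st.py 54.4 cross
```

```text
t 8.0 spindle-frame err mm [ 0.1 -0.3  4.9] F(spindle) [-1.2 -1.1 -1.2] M [ 0.02  0.62 -0.02] ang [-0.08 -0.03 -0.04] open 13.3
```

It slides on freely, with the underside about 5 mm above home. Now I'll press it home.

>>> apply_moves(
  targets=[0,0,2,0,0,0,5,0,0,2,0,0,0,5,0,0,2,0,0,0,5,0,0,1,0,0,0,5,0,0,1,0,0,0,5],
)

```text
time: 8.5
eef_pos: [0.6283, -0.0243, 0.1515]
eef_rot: [-0.206, 0.766, -0.588, 0.16]
wrist_force: [-15.0, -1.8, 15.9]
opening: 0.155
```

```bash
python3 st.py 54.4 cross
```

```text
t 8.5 spindle-frame err mm [ 0.3 -0.6  0.8] F(spindle) [-5.   2.2 21.2] M [0.54 1.74 0.17] ang [-0.17 -0.2  -0.06] open 13.2
```

>>> apply_moves(
  targets=[0,0,2,0,0,0,5,0,0,2,0,0,0,5,0,0,2,0,0,0,5,0,0,2,0,0,0,5,0,0,2,0,0,0,5],
)

```text
time: 9.0
eef_pos: [0.6283, -0.0242, 0.1514]
eef_rot: [-0.205, 0.765, -0.588, 0.163]
wrist_force: [-36.9, -6.8, 39.5]
opening: 0.155
```

```bash
python3 st.py 54.4 cross; python3 -c "
from h import *
F={n:robot.grab_frame(n) for n in C}
for n in C:cv2.imwrite(f'pics/e_{n}.png',F[n])
a,_=up(F['top'],317,195,25,16);b,_=up(F['scene'],365,250,25,16)
cv2.imwrite('pics/e.png',np.hstack([a,b]))"
```

```text
t 9.0 spindle-frame err mm [ 0.3 -0.5  0.8] F(spindle) [-12.6   3.1  52.9] M [1.24 3.41 0.14] ang [-0.37 -0.54 -0.1 ] open 13.2
```

View pics/e.png

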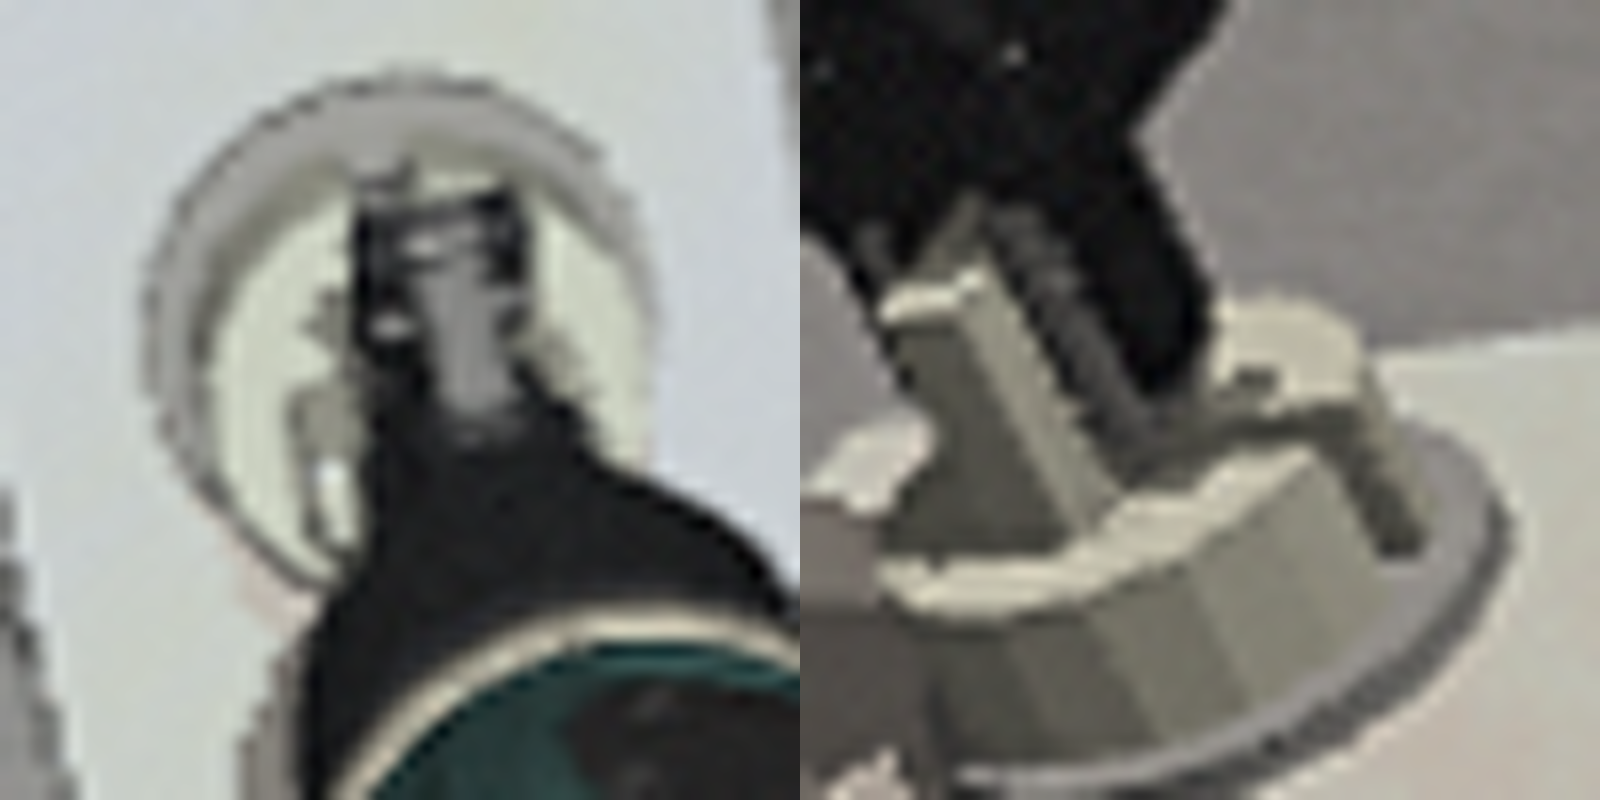

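The scene crop shows the disc flush on the plate with the slot over the key. At 53 N it moves no further, so it is home. (That picture was larger than allowed; I'll keep them smaller.) Now I'll take it off along the axis.

>>> apply_moves(
  targets=[0,0,-6,0,0,0,5,0,0,-8,0,0,0,5,0,0,-15,0,0,0,5,0,0,-20,0,0,0,5,0,0,-20,0,0,0,5],
)

```text
time: 9.6
eef_pos: [0.5925, -0.0326, 0.2118]
eef_rot: [-0.205, 0.765, -0.589, 0.161]
wrist_force: [1.2, -0.2, -0.9]
opening: 0.153
```

```bash
python3 st.py 54.4 cross; python3 -c "
from h import *
plan([.394,-.26,.12],Rdown(170),5)"
```

```text
t 9.6 spindle-frame err mm [-1.3  0.7 71.4] F(spindle) [ 0.5 -0.5 -1.4] M [ 0.02  0.57 -0.06] ang [-0.24 -0.46 -0.13] open 13.1
t 9.6 p [592.5 -32.6 211.8] dist 315.5 ang [-29.83   6.21  24.27] N 8
21, 33, -6, -3.7, 0.8, 3, 5,
23, 32, -3, -3.7, 0.8, 3, 5,
25, 31, -1, -3.7, 0.8, 3, 5,
26, 29, 1, -3.7, 0.8, 3, 5,
28, 28, 4, -3.7, 0.8, 3, 5,
29, 26, 6, -3.7, 0.8, 3, 5,
30, 24, 8, -3.7, 0.8, 3, 5,
31, 22, 10, -3.7, 0.8, 3, 5,
```

>>> apply_moves(
  targets=[21,33,-6,-3.7,0.8,3,5,23,32,-3,-3.7,0.8,3,5,25,31,-1,-3.7,0.8,3,5,26,29,1,-3.7,0.8,3,5,28,28,4,-3.7,0.8,3,5],
)

```text
time: 10.1
eef_pos: [0.4659, -0.178, 0.1589]
eef_rot: [0.077, -0.698, 0.709, -0.064]
wrist_force: [0.0, -0.1, -1.8]
opening: 0.154
```

```bash
python3 -c "
from h import *
plan([.394,-.26,.12],Rdown(170),5)"
```

```text
t 10.1 p [ 465.9 -178.   158.9] dist 115.8 ang [-11.3    2.02   9.05] N 3
28, 26, 8, -3.8, 0.7, 3, 5,
29, 24, 9, -3.8, 0.7, 3, 5,
30, 21, 11, -3.8, 0.7, 3, 5,
```

>>> apply_moves(
  targets=[27,25,7,-3.8,0.7,3,5,25,21,8,-3.5,0.6,2.7,5,18,13,5,-2,0.4,1.5,5,6,5,2,-1,0,0.5,5,0,0,0,0,0,0,5],
)

```text
time: 10.6
eef_pos: [0.3966, -0.2549, 0.1265]
eef_rot: [0.005, -0.648, 0.762, -0.002]
wrist_force: [-0.2, -0.4, -2.5]
opening: 0.152
```

```bash
python3 -c "
from h import *
plan([.394,-.26,.08],Rdown(170),5)"
```

```text
t 10.6 p [ 396.6 -254.9  126.5] dist 46.8 ang [-0.53  0.24  0.76] N 2
3, 1, 23, -0.3, 0.1, 0.4, 5,
3, 1, 23, -0.3, 0.1, 0.4, 5,
```

>>> apply_moves(
  targets=[4,2,10,-0.5,0.2,0.7,5,0,0,20,0,0,0,5,0,0,14,0,0,0,5,0,0,5,0,0,0,5,0,0,0,0,0,0,5],
)

```text
time: 11.1
eef_pos: [0.3963, -0.2567, 0.0759]
eef_rot: [0.001, -0.644, 0.765, -0.002]
wrist_force: [-0.5, -0.5, -1.0]
opening: 0.155
```

```bash
python3 -c "
from h import *
plan([.394,-.26,.0595],Rdown(170),5)
F={n:robot.grab_frame(n) for n in C}
for n in C:cv2.imwrite(f'pics/f_{n}.png',F[n])
a,_=up(F['top'],408,299,35,5);b,_=up(F['scene'],200,285,35,5)
cv2.imwrite('pics/f.png',np.hstack([a,b]))"
```

```text
t 11.1 p [ 396.3 -256.7   75.9] dist 16.9 ang [-0.29 -0.03  0.23] N 1
3.6, 1.8, 16.4, -0.3, 0, 0.2, 5,
```

View pics/f.png

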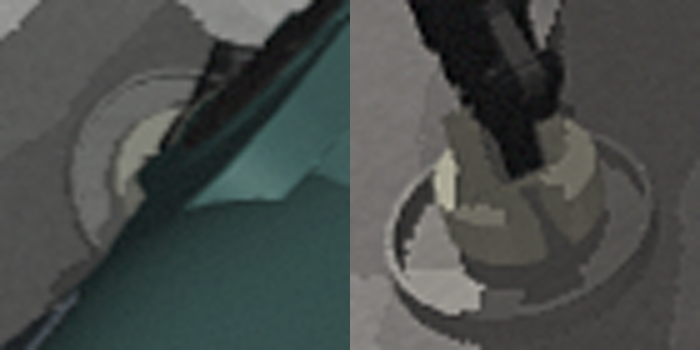

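The hub hangs level over the dish. I'll finish centring and lower until it touches.

>>> apply_moves(
  targets=[3.6,1.8,4,-0.3,0,0.2,5,0,0,4,0,0,0,5,0,0,3,0,0,0,5,0,0,2,0,0,0,5,0,0,0,0,0,0,5],
)

```text
time: 11.7
eef_pos: [0.3948, -0.2613, 0.064]
eef_rot: [-0.0, -0.643, 0.766, -0.002]
wrist_force: [0.2, -0.1, -0.8]
opening: 0.154
```

```bash
python3 -c "
from h import *
plan([.394,-.26,.0595],Rdown(170),5)"
```

```text
t 11.7 p [ 394.8 -261.3   64. ] dist 4.7 ang [-0.15 -0.16  0.01] N 1
-1.2, 1, 4.5, -0.2, -0.2, 0, 5,
```

>>> apply_moves(
  targets=[-1,1,2,0,0,0,5,0,0,1.5,0,0,0,5,0,0,1,0,0,0,5,0,0,1,0,0,0,5,0,0,0,0,0,0,5],
)

```text
time: 12.2
eef_pos: [0.3941, -0.2602, 0.0583]
eef_rot: [-0.0, -0.643, 0.766, -0.002]
wrist_force: [-0.0, 1.0, 1.1]
opening: 0.158
```

>>> apply_moves(
  targets=[0,0,1,0,0,0,5,0,0,0.5,0,0,0,5,0,0,0,0,0,0,18,0,0,0,0,0,0,25,0,0,0,0,0,0,30],
)

```text
time: 12.7
eef_pos: [0.3944, -0.2604, 0.0586]
eef_rot: [-0.0, -0.643, 0.766, -0.003]
wrist_force: [-0.2, -0.4, -0.8]
opening: 0.348
```

```bash
python3 -c "
from h import *
plan([.394,-.26,.0595],Rdown(170),5)
F={n:robot.grab_frame(n) for n in C}
a,_=up(F['top'],408,299,35,5);b,_=up(F['scene'],200,285,35,5)
cv2.imwrite('pics/g.png',np.hstack([a,b]))"
```

```text
t 12.7 p [ 394.4 -260.4   58.6] dist 1.1 ang [-0.27 -0.25  0.01] N 1
-0.3, 0.4, -0.9, -0.3, -0.3, 0, 5,
```

View pics/g.png

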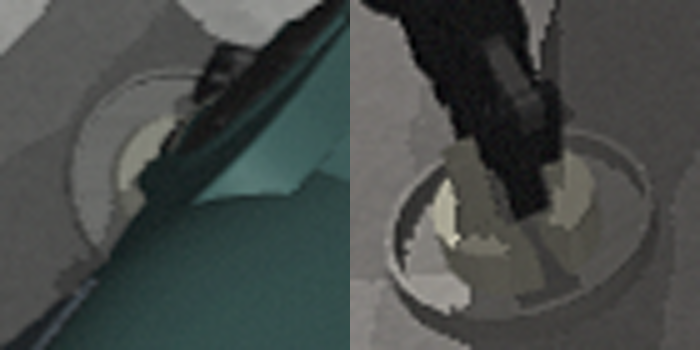

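Released and resting. I'll retreat straight up, then go over to hub_inline.

>>> apply_moves(
  targets=[0,0,-10,0,0,0,30,0,0,-30,0,0,0,40,0,0,-45,0,0,0,60,0,0,-45,0,0,0,70,0,0,-25,0,0,0,70],
)

```text
time: 13.3
eef_pos: [0.3918, -0.2579, 0.2185]
eef_rot: [-0.001, -0.643, 0.766, 0.0]
wrist_force: [0.5, -0.2, -1.2]
opening: 0.818
```

```bash
python3 -c "
from h import *
plan([.592,.240,.20],Rdown(202),70)"
```

```text
t 13.3 p [ 391.8 -257.9  218.5] dist 536.9 ang [ 7.0e-02 -1.0e-02 -3.2e+01] N 12
-44, -9, 2, 0, 0, -2.7, 70,
-43, -11, 2, 0, 0, -2.7, 70,
-43, -13, 2, 0, 0, -2.7, 70,
-42, -15, 2, 0, 0, -2.7, 70,
-41, -17, 2, 0, 0, -2.7, 70,
-40, -19, 2, 0, 0, -2.7, 70,
-40, -21, 2, 0, 0, -2.7, 70,
-39, -23, 2, 0, 0, -2.7, 70,
-37, -25, 2, 0, 0, -2.7, 70,
-36, -26, 2, 0, 0, -2.7, 70,
-35, -28, 2, 0, 0, -2.7, 70,
-34, -29, 2, 0, 0, -2.7, 70,
```

>>> apply_moves(
  targets=[-44,-9,1,0,0,-2.7,70,-43,-11,1,0,0,-2.7,70,-43,-13,1,0,0,-2.7,70,-42,-15,1,0,0,-2.7,70,-41,-17,1,0,0,-2.7,70],
)

```text
time: 13.8
eef_pos: [0.4768, -0.0493, 0.2216]
eef_rot: [-0.0, 0.728, -0.686, 0.006]
wrist_force: [0.7, -0.7, 1.0]
opening: 0.823
```

```bash
python3 -c "
from h import *
F={n:robot.grab_frame(n) for n in C}
a,_=up(F['top'],408,299,35,5);b,_=up(F['top'],216,217,35,5)
cv2.imwrite('pics/h.png',np.hstack([a,b]));cv2.imwrite('pics/h_top.png',F['top'])
plan([.592,.240,.20],Rdown(202),70)"
```

```text
t 13.9 p [477.5 -46.9 221.3] dist 309.6 ang [ -0.41  -0.48 -18.31] N 7
-40, -19, 3, -0.1, -0.1, -2.6, 70,
-39, -21, 3, -0.1, -0.1, -2.6, 70,
-38, -23, 3, -0.1, -0.1, -2.6, 70,
-37, -24, 3, -0.1, -0.1, -2.6, 70,
-36, -26, 3, -0.1, -0.1, -2.6, 70,
-35, -27, 3, -0.1, -0.1, -2.6, 70,
-33, -29, 3, -0.1, -0.1, -2.6, 70,
```

View pics/h.png

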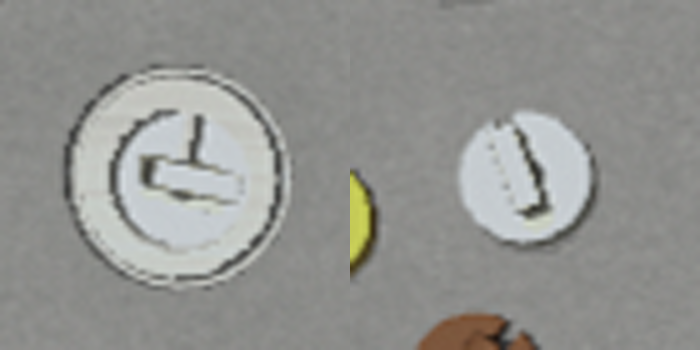

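The hub lies flat in the dish, bar up and centred: hub at about (185,180) and dish at (178,178) in the 5x crop, so within roughly 2 mm. On to hub_inline.

>>> apply_moves(
  targets=[-40,-19,3,0,0,-2.6,70,-39,-21,3,0,0,-2.6,70,-38,-23,3,0,0,-2.6,70,-37,-24,3,0,0,-2.6,70,-36,-26,3,0,0,-2.6,70],
)

```text
time: 14.4
eef_pos: [0.5615, 0.1618, 0.2093]
eef_rot: [-0.0, 0.803, -0.597, 0.007]
wrist_force: [1.0, -1.4, -0.2]
opening: 0.823
```

```bash
python3 -c "
from h import *
plan([.592,.240,.12],Rdown(202),70)"
```

```text
t 14.4 p [561.5 161.8 209.3] dist 122.6 ang [-0.5  -0.69 -5.25] N 3
-22, -17, 30, -0.2, -0.2, -1.8, 70,
-22, -18, 30, -0.2, -0.2, -1.8, 70,
-21, -18, 30, -0.2, -0.2, -1.8, 70,
```

>>> apply_moves(
  targets=[-28,-22,20,-0.2,-0.2,-1.8,70,-22,-18,30,-0.2,-0.2,-1.4,70,-8,-7,25,0,0,0,70,0,0,10,0,0,0,70,0,0,0,0,0,0,70],
)

```text
time: 14.9
eef_pos: [0.5914, 0.2373, 0.1238]
eef_rot: [-0.0, 0.821, -0.571, 0.003]
wrist_force: [-0.4, -0.5, -0.4]
opening: 0.822
```

```bash
python3 -c "
from h import *
plan([.593,.2405,.055],Rdown(202),70)"
```

```text
t 14.9 p [591.4 237.3 123.8] dist 68.9 ang [-0.23 -0.29 -1.61] N 2
-1, -1, 34, -0.1, -0.1, -0.8, 70,
-1, -1, 34, -0.1, -0.1, -0.8, 70,
```

>>> apply_moves(
  targets=[-2,-2,15,-0.2,-0.3,-1.6,70,0,0,25,0,0,0,70,0,0,18,0,0,0,70,0,0,6,0,0,0,70,0,0,0,0,0,0,70],
)

```text
time: 15.4
eef_pos: [0.5948, 0.2364, 0.0618]
eef_rot: [-0.002, 0.829, -0.559, 0.002]
wrist_force: [-0.1, 0.5, -0.1]
opening: 0.818
```

```bash
python3 -c "
from h import *
plan([.593,.2405,.055],Rdown(202),70)"
```

```text
t 15.4 p [594.8 236.4  61.8] dist 8.1 ang [-0.34  0.    0.08] N 1
-4.4, 0.1, 6.8, -0.3, 0, 0.1, 70,
```

>>> apply_moves(
  targets=[-4.4,0,4,0,0,0,70,0,0,2,0,0,0,55,0,0,0,0,0,0,40,0,0,0,0,0,0,40,0,0,0,0,0,0,40],
)

```text
time: 15.9
eef_pos: [0.5945, 0.2407, 0.0588]
eef_rot: [-0.004, 0.829, -0.559, 0.003]
wrist_force: [0.4, 0.4, -1.5]
opening: 0.506
```

```bash
python3 -c "
from h import *
plan([.593,.2405,.055],Rdown(202),70)"
```

```text
t 15.9 p [594.5 240.7  58.8] dist 4.1 ang [-0.59 -0.03  0.09] N 1
-0.4, 1.5, 3.8, -0.6, 0, 0.1, 70,
```

>>> apply_moves(
  targets=[0,0,0,0,0,0,85,0,0,0,0,0,0,85,0,0,0,-0.6,0,0,85,0,0,1,0,0,8,85,0,0,1,0,0,8.5,85],
)

```text
time: 16.4
eef_pos: [0.5948, 0.2408, 0.0573]
eef_rot: [0.001, 0.739, -0.674, 0.0]
wrist_force: [0.2, 0.3, -0.1]
opening: 0.994
```

>>> apply_moves(
  targets=[0,0,0,0,0,8.5,85,0,0,0,0,0,8.5,85,0,0,0,0,0,8.5,85,0,0,0,0,0,8.5,85,0,0,0,0,0,8.5,85],
)

```text
time: 16.9
eef_pos: [0.5951, 0.2409, 0.0571]
eef_rot: [-0.002, -0.44, 0.898, -0.0]
wrist_force: [-0.6, 0.3, 1.6]
opening: 0.997
```

```bash
python3 -c "
from h import *
plan([.5945,.2407,.056],Rdown(112),85)"
```

```text
t 16.9 p [595.1 240.9  57.1] dist 1.2 ang [ 2.000e-02 -2.100e-01  3.024e+01] N 4
0.1, 0.1, 0.3, 0, -0.1, 7.6, 85,
0.1, 0.1, 0.3, 0, -0.1, 7.6, 85,
0.1, 0.1, 0.3, 0, -0.1, 7.6, 85,
0.1, 0, 0.3, 0, -0.1, 7.6, 85,
```

>>> apply_moves(
  targets=[0,0,0,0,-0.2,8,85,0,0,0,0,0,7,85,0,0,0,0,0,5,85,0,0,0,0,0,4,60,0,0,0,0,0,2,60],
)

```text
time: 17.4
eef_pos: [0.5953, 0.2409, 0.0569]
eef_rot: [-0.002, -0.215, 0.977, 0.0]
wrist_force: [-1.0, 0.4, 0.3]
opening: 0.707
```

```bash
python3 -c "
from h import *
plan([.5945,.2407,.055],Rdown(112),85)"
```

```text
t 17.4 p [595.3 240.9  56.9] dist 2.1 ang [ 0.07 -0.17  2.87] N 1
0.8, 0.2, 1.9, 0.1, -0.2, 2.9, 85,
```

>>> apply_moves(
  targets=[0.8,0,1,0,-0.2,2.9,50,0,0,1,0,0,0,20,0,0,0,0,0,0,5,0,0,0,0,0,0,5,0,0,0,0,0,0,5],
)

```text
time: 17.9
eef_pos: [0.595, 0.2407, 0.0549]
eef_rot: [-0.001, -0.191, 0.982, 0.001]
wrist_force: [-0.2, 0.2, -1.6]
opening: 0.156
```

>>> apply_moves(
  targets=[0,0,0,0,0,0,5,0,0,0,0,0,0,5,0,0,-10,0,0,0,5,0,0,-25,0,0,0,5,0,0,-35,0,0,0,5],
)

```text
time: 18.4
eef_pos: [0.5927, 0.2399, 0.1235]
eef_rot: [-0.005, -0.192, 0.981, 0.0]
wrist_force: [0.8, -0.0, -0.9]
opening: 0.153
```

```bash
python3 -c "
from h import *
xs,ys,zs=sp()
print(robot.get_obs()['opening']*85.4)
plan(SEAT+zs*.0944,Rspin('inline'),5)"
```

```text
13.07506839805608
t 18.4 p [592.7 239.9 123.5] dist 276.3 ang [  1.92 -30.5    6.8 ] N 7
12, -36, -9, 0.3, -4.4, 1, 5,
11, -37, -9, 0.3, -4.4, 1, 5,
10, -37, -10, 0.3, -4.4, 1, 5,
8, -37, -11, 0.3, -4.4, 1, 5,
7, -37, -11, 0.3, -4.4, 1, 5,
5, -37, -11, 0.3, -4.4, 1, 5,
4, -38, -11, 0.3, -4.4, 1, 5,
```

>>> apply_moves(
  targets=[12,-20,-40,0.3,-4.4,1,5,11,-30,-40,0.3,-4.4,1,5,10,-37,-15,0.3,-4.4,1,5,8,-37,-5,0.3,-4.4,1,5,7,-37,-5,0.3,-4.4,1,5],
)

```text
time: 18.9
eef_pos: [0.5989, 0.0692, 0.2343]
eef_rot: [0.196, -0.148, 0.969, 0.024]
wrist_force: [0.9, -0.5, -1.0]
opening: 0.152
```

```bash
python3 -c "
from h import *
xs,ys,zs=sp()
plan(SEAT+zs*.0944,Rspin('inline'),5)"
```

```text
t 18.9 p [598.9  69.2 234.3] dist 110.1 ang [ 0.3  -7.22  2.17] N 3
12, -32, 13, 0.1, -2.4, 0.7, 5,
13, -32, 12, 0.1, -2.4, 0.7, 5,
13, -32, 12, 0.1, -2.4, 0.7, 5,
```

>>> apply_moves(
  targets=[12,-30,10,0.1,-2.4,0.7,5,11,-26,8,0.1,-2.2,0.7,5,8,-18,5,0,-1.5,0.4,5,3,-7,2,0,0,0,5,0,0,0,0,0,0,5],
)

```text
time: 19.4
eef_pos: [0.6009, -0.0221, 0.2022]
eef_rot: [0.253, -0.128, 0.959, 0.031]
wrist_force: [-0.2, 0.3, -0.9]
opening: 0.156
```

```bash
python3 -c "
from h import *
xs,ys,zs=sp()
plan(SEAT+zs*.0874,Rspin('inline'),5)"
```

```text
t 19.4 p [600.9 -22.1 202.2] dist 26.3 ang [-0.29 -0.47  0.14] N 1
3, -8, 25, -0.3, -0.5, 0.1, 5,
```

>>> apply_moves(
  targets=[3,-8,2,-0.3,-0.5,0.1,5,0,0,8,0,0,0,5,0,0,8,0,0,0,5,0,0,5,0,0,0,5,0,0,0,0,0,0,5],
)

```text
time: 19.9
eef_pos: [0.6138, -0.0252, 0.1805]
eef_rot: [0.257, -0.129, 0.957, 0.035]
wrist_force: [0.1, 0.3, -1.1]
opening: 0.155
```

```bash
python3 st.py 54.9 inline; python3 -c "
from h import *
xs,ys,zs=sp()
plan(SEAT+zs*.0814,Rspin('inline'),5)
F={n:robot.grab_frame(n) for n in C}
for n in C:cv2.imwrite(f'pics/i_{n}.png',F[n])
a,_=up(F['top'],317,190,18,22);s,_=up(F['scene'],365,240,18,22)
cv2.imwrite('pics/i.png',cv2.resize(np.hstack([a,s]),(800,400)))"
```

```text
t 19.9 spindle-frame err mm [ 2.5  2.3 32.6] F(spindle) [-0.4  0.2 -1. ] M [0.05 0.55 0.  ] ang [0.13 0.07 0.23] open 13.2
t 19.9 p [613.8 -25.2 180.5] dist 7.0 ang [0.13 0.07 0.23] N 1
2.5, -2.3, 6.1, 0.1, 0.1, 0.2, 5,
```

View pics/i.png

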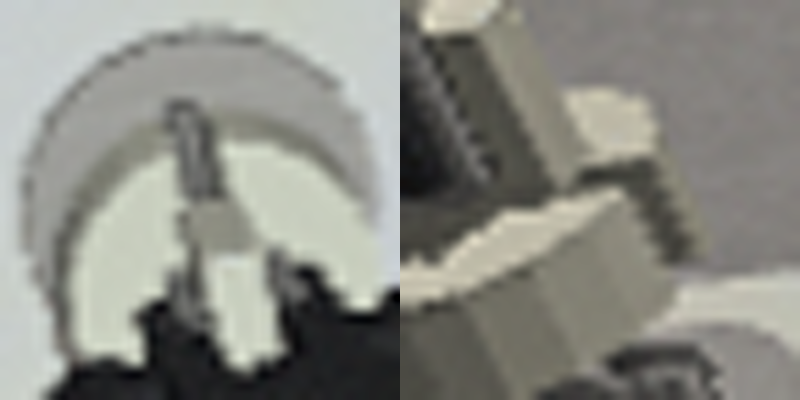

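```bash
python3 -c "
from fit import *
k=400/36
print(fit('top',[(78,330),(85,260),(105,215),(140,172),(168,155),(255,140),(290,150),(330,182),(365,220)],[298.5,171.5],k,.0309))"
```

```text
(array([ 3.48572808, -1.54835013]), array([-0.5, -1.3, -0.8,  0.6,  0.8,  1. ,  0.4, -1.6, -1.2]))
```

>>> apply_moves(
  targets=[2.5,-2.3,1,0.1,0.1,0.2,5,0,0,0,0,0,0,5,0,0,3,0,0,0,5,0,0,2,0,0,0,5,0,0,0,0,0,0,5],
)

```text
time: 20.5
eef_pos: [0.6153, -0.0276, 0.1749]
eef_rot: [0.257, -0.127, 0.957, 0.034]
wrist_force: [1.3, 0.9, -1.9]
opening: 0.15
```

```bash
python3 st.py 54.9 inline; python3 -c "
from h import *
xs,ys,zs=sp()
plan(SEAT+zs*.0814,Rspin('inline'),5)"
```

```text
t 20.5 spindle-frame err mm [ 0.4 -0.4 27.3] F(spindle) [ 0.3  0.6 -2.4] M [-0.02  0.53 -0.02] ang [-0.04  0.04  0.03] open 12.9
t 20.5 p [615.3 -27.6 174.9] dist 1.0 ang [-0.04  0.04  0.03] N 1
0.4, 0.4, 0.8, 0, 0, 0, 5,
```

```bash
python3 -c "
from h import *
F={n:robot.grab_frame(n) for n in C}
for n in C:cv2.imwrite(f'pics/j_{n}.png',F[n])
a=draw('top',F['top'],.0549,(317,190),22,18);s=draw('scene',F['scene'],.0549,(365,240),22,18)
cv2.imwrite('pics/j.png',cv2.resize(np.hstack([a,s]),(800,400),interpolation=cv2.INTER_AREA))"
```

```text
(no output)
```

View pics/j.png

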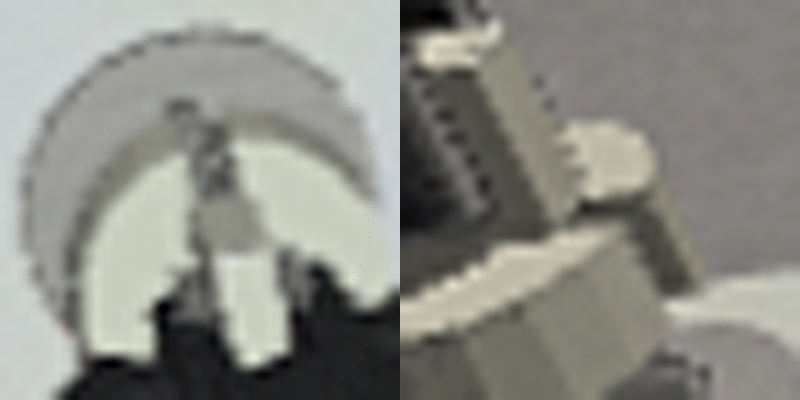

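```bash
python3 -c "
from fit import *
k=400/36
print(fit('top',[(82,330),(88,260),(105,220),(135,180),(165,160),(250,137),(290,152),(330,182),(362,212)],[298.5,171.5],k,.0309))
print(fit('scene',[(5,330),(60,315),(110,290),(160,262),(200,240),(235,215),(255,175),(248,145),(225,122),(200,118)],[346.5,221.5],k,.0309))
o,p,R=tool();Rm=R.as_matrix()
for sgn in (1,-1):
  for h in (.0549-.062,.0549-.024): 
    X=p+Rm@np.array([sgn*.022,0,h]);print(sgn,h,((proj('top',X)-[298.5,171.5])*k).round(),((proj('scene',X)-[346.5,221.5])*k).round())
"
```

```text
(array([3.70784886, 0.01315326]), array([-0.6, -1.2, -0.8,  0.4,  0.6,  1.7,  0. , -1.7, -1.2]))
(array([1.3864528 , 3.32822094]), array([-0.3, -0.6, -2.1, -1.7,  0.9,  3.1,  1.2, -1.2, -1.2, -1.4]))
1 -0.007100000000000002 [275. 436.] [-106.   75.]
1 0.030899999999999997 [250. 373.] [-15. 246.]
-1 -0.007100000000000002 [235. 244.] [90. 38.]
-1 0.030899999999999997 [210. 185.] [181. 215.]
```

```bash
python3 -c "
from h import *
for f in('d','j'):
  g=cv2.imread(f'pics/{f}_top.png')
  for u in (305,307,309,311,324,326,328): print(f,u,g[178:196,u,0])
"
```

```text
d 305 [204 172 124 144 155 157 155 152 153 153 143 126 119  89  91 104 125 125]
d 307 [145 150 154 153 156 156 154 148 132 119 113 116 134 170 179 193 192 190]
d 309 [152 155 152 153 158 154 131 117 114 120 142 173 193 191 191 189 190 188]
d 311 [153 153 151 156 149 135 125 128 145 177 193 191 189 169 171 171 174 195]
d 324 [156 156 155 152 144 116 105  51  51  74  39  26  23  73 105  24  77 109]
d 326 [144 154 156 152 149 131 121 118 146 151 135 149 151 176 140 137 123 123]
d 328 [171 131 149 150 150 153 150 134 131 177 193 192 190 190 191 189 165 149]
j 305 [206 176 124 142 155 156 155 152 153 155 154 148 147 135 125 111  90  82]
j 307 [147 151 153 152 155 156 156 153 152 139 126 107 107 110 130 155 181 181]
j 309 [153 155 151 152 158 157 151 133 120 114 116 136 175 196 192 191 190 190]
j 311 [154 153 152 156 155 149 127 124 124 142 174 192 191 191 189 189 190 190]
j 324 [156 156 156 150 129 115 129 190 192 191 189 189 190 191 193 187 126  84]
j 326 [145 155 157 153 152 129 115 139 189 193 191 190 190 190 191 194 188 130]
j 328 [172 131 150 149 152 152 130 111 133 188 192 193 189 191 190 192 190 160]
```

My hand-picked edges were off. The raw column profiles show the white rim edge within 1 mm of where hub_cross sat in the same view. The alignment holds, so I'll descend slowly.

>>> apply_moves(
  targets=[0,0.4,1,0,0,0,5,0,0,3,0,0,0,5,0,0,3,0,0,0,5,0,0,2,0,0,0,5,0,0,0,0,0,0,5],
)

```text
time: 21.1
eef_pos: [0.6199, -0.0259, 0.1667]
eef_rot: [0.257, -0.127, 0.957, 0.034]
wrist_force: [-0.4, 0.1, -0.6]
opening: 0.151
```

```bash
python3 st.py 54.9 inline
```

```text
t 21.1 spindle-frame err mm [ 0.6  0.1 17.7] F(spindle) [-0.6  0.2 -0.3] M [ 0.01  0.55 -0.03] ang [-0.04  0.05  0.04] open 12.9
```

>>> apply_moves(
  targets=[0,0,2,0,0,0,5,0,0,2,0,0,0,5,0,0,3,0,0,0,5,0,0,3,0,0,0,5,0,0,0,0,0,0,5],
)

```text
time: 21.6
eef_pos: [0.6252, -0.0245, 0.1572]
eef_rot: [0.257, -0.127, 0.957, 0.034]
wrist_force: [-0.8, -0.3, -1.9]
opening: 0.16
```

```bash
python3 st.py 54.9 inline
```

```text
t 21.6 spindle-frame err mm [0.5 0.1 6.7] F(spindle) [-1.7 -0.1 -1.2] M [-0.04  0.58 -0.02] ang [-0.03  0.05  0.04] open 13.7
```

>>> apply_moves(
  targets=[0,0,2,0,0,0,5,0,0,2,0,0,0,5,0,0,2,0,0,0,5,0,0,1,0,0,0,5,0,0,1,0,0,0,5],
)

```text
time: 22.1
eef_pos: [0.6282, -0.0237, 0.1523]
eef_rot: [0.258, -0.127, 0.957, 0.033]
wrist_force: [-18.2, -3.0, 19.9]
opening: 0.153
```

```bash
python3 st.py 54.9 inline
```

```text
t 22.1 spindle-frame err mm [ 0.8 -0.   0.9] F(spindle) [-6.   1.8 26.4] M [0.68 2.01 0.06] ang [-0.13  0.12  0.02] open 13.1
```

>>> apply_moves(
  targets=[0,0,2,0,0,0,5,0,0,2,0,0,0,5,0,0,2,0,0,0,5,0,0,2,0,0,0,5,0,0,1,0,0,0,5],
)

```text
time: 22.6
eef_pos: [0.6282, -0.0237, 0.1523]
eef_rot: [0.26, -0.125, 0.957, 0.031]
wrist_force: [-6.8, -1.6, 4.9]
opening: 0.153
```

```bash
python3 st.py 54.9 inline; python3 -c "
from h import *
F={n:robot.grab_frame(n) for n in C}
a,_=up(F['top'],317,195,25,16);b,_=up(F['scene'],365,250,25,16)
cv2.imwrite('pics/k.png',cv2.resize(np.hstack([a,b]),(800,400)))"
```

```text
t 22.6 spindle-frame err mm [0.8 0.  0.9] F(spindle) [-3.6  0.2  7.8] M [0.49 1.36 0.02] ang [-0.43  0.31 -0.08] open 13.1
```

View pics/k.png

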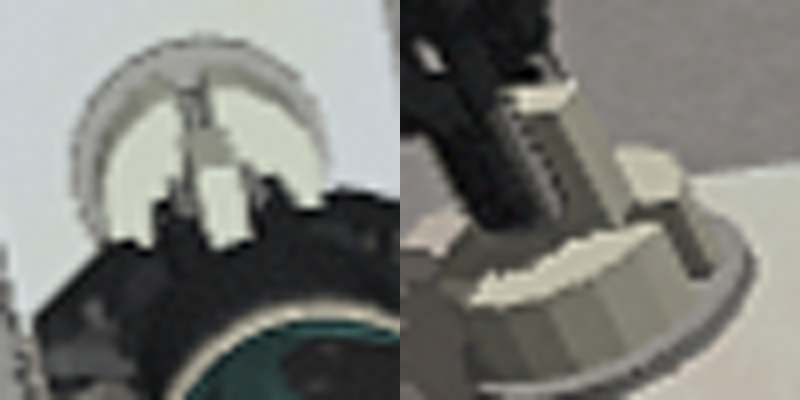

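The disc is flush on the plate with the key in its slot, at the same stop height as the first hub (0.9 mm against 0.8 mm). It is home, so I'll take it off.

>>> apply_moves(
  targets=[0,0,-6,0,0,0,5,0,0,-8,0,0,0,5,0,0,-15,0,0,0,5,0,0,-20,0,0,0,5,0,0,-20,0,0,0,5],
)

```text
time: 23.2
eef_pos: [0.5927, -0.0321, 0.2124]
eef_rot: [0.258, -0.125, 0.957, 0.032]
wrist_force: [0.5, 0.2, -1.8]
opening: 0.16
```

```bash
python3 st.py 54.9 inline; python3 -c "
from h import *
plan([.595,-.288,.13],Rdown(80),5)"
```

```text
t 23.2 spindle-frame err mm [-0.7  1.1 71.3] F(spindle) [-0.5  0.1 -1.8] M [-0.08  0.55 -0.01] ang [-0.33  0.15 -0.09] open 13.7
t 23.2 p [592.7 -32.1 212.4] dist 268.8 ang [ 6.31 29.72 24.34] N 6
16, -41, 7, 1.1, 5, 4.1, 5,
12, -42, 9, 1.1, 5, 4.1, 5,
9, -43, 10, 1.1, 5, 4.1, 5,
5, -43, 12, 1.1, 5, 4.1, 5,
1, -43, 13, 1.1, 5, 4.1, 5,
-4, -43, 13, 1.1, 5, 4.1, 5,
```

>>> apply_moves(
  targets=[16,-41,3,1.1,5,4.1,5,12,-42,5,1.1,5,4.1,5,9,-43,10,1.1,5,4.1,5,5,-43,12,1.1,5,4.1,5,1,-43,13,1.1,5,4.1,5],
)

```text
time: 23.7
eef_pos: [0.5877, -0.2498, 0.1579]
eef_rot: [0.04, 0.057, 0.998, 0.002]
wrist_force: [0.3, 1.0, 0.3]
opening: 0.151
```

```bash
python3 -c "
from h import *
plan([.596,-.288,.12],Rdown(80),5)"
```

```text
t 23.7 p [ 587.7 -249.8  157.9] dist 54.5 ang [0.57 4.58 3.47] N 2
-5, -19, 19, 0.3, 2.3, 1.7, 5,
-6, -18, 19, 0.3, 2.3, 1.7, 5,
```

>>> apply_moves(
  targets=[-5,-17,15,0.3,2.3,1.7,5,-4,-10,15,0.2,1.5,1.2,5,0,0,8,0,0.5,0.4,5,0,0,4,0,0,0,5,0,0,0,0,0,0,5],
)

```text
time: 24.2
eef_pos: [0.5956, -0.284, 0.1129]
eef_rot: [-0.001, 0.09, 0.996, 0.001]
wrist_force: [0.6, -0.4, -1.8]
opening: 0.152
```

```bash
python3 -c "
from h import *
plan([.596,-.288,.07],Rdown(80),5)"
```

```text
t 24.2 p [ 595.6 -284.   112.9] dist 43.1 ang [ 0.05 -0.07 -0.32] N 1
-1, -4, 43, 0.1, -0.1, -0.3, 5,
```

>>> apply_moves(
  targets=[-1,-4,10,0,0,0,5,0,0,15,0,0,0,5,0,0,10,0,0,0,5,0,0,5,0,0,0,5,0,0,0,0,0,0,5],
)

```text
time: 24.7
eef_pos: [0.596, -0.2866, 0.0739]
eef_rot: [0.002, 0.088, 0.996, -0.0]
wrist_force: [0.0, 0.1, -1.2]
opening: 0.158
```

```bash
python3 -c "
from h import *
plan([.596,-.288,.0592],Rdown(80),5)
F={n:robot.grab_frame(n) for n in C}
a,_=up(F['top'],419,222,35,5);b,_=up(F['scene'],250,350,40,5)
cv2.imwrite('pics/l.png',np.hstack([a,b[:350]]))"
```

```text
t 24.7 p [ 596.  -286.6   73.9] dist 14.7 ang [-0.01  0.24 -0.12] N 1
-0.1, -1.3, 14.7, 0, 0.2, -0.1, 5,
```

View pics/l.png

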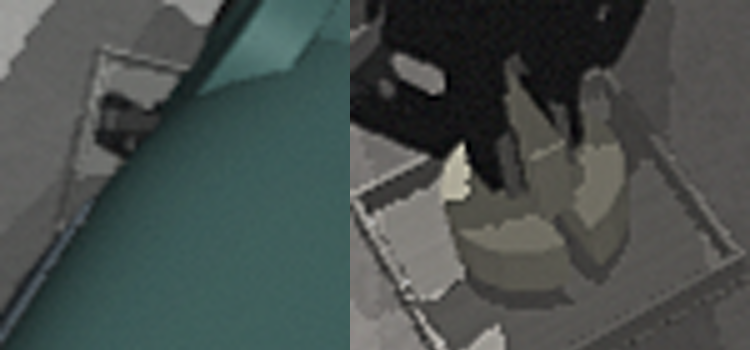

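The hub hangs level over the tray. I'll lower it.

>>> apply_moves(
  targets=[0,-1.3,4,0,0.2,0,5,0,0,3,0,0,0,5,0,0,3,0,0,0,5,0,0,1,0,0,0,5,0,0,0,0,0,0,5],
)

```text
time: 25.3
eef_pos: [0.5968, -0.2887, 0.0638]
eef_rot: [0.001, 0.088, 0.996, -0.001]
wrist_force: [0.3, 1.2, -0.5]
opening: 0.158
```

>>> apply_moves(
  targets=[0,0,1,0,0,0,5,0,0,1,0,0,0,5,0,0,0.5,0,0,0,5,0,0,0.5,0,0,0,5,0,0,0,0,0,0,5],
)

```text
time: 25.8
eef_pos: [0.5968, -0.2888, 0.0607]
eef_rot: [0.001, 0.088, 0.996, -0.001]
wrist_force: [-0.5, 0.5, -1.1]
opening: 0.151
```

>>> apply_moves(
  targets=[0,0,0.7,0,0,0,5,0,0,0.7,0,0,0,5,0,0,0.7,0,0,0,5,0,0,0.7,0,0,0,5,0,0,0.5,0,0,0,5],
)

```text
time: 26.3
eef_pos: [0.5971, -0.2888, 0.0589]
eef_rot: [0.002, 0.088, 0.996, -0.001]
wrist_force: [-1.7, 1.7, 5.1]
opening: 0.154
```

Contact at 5 N. I'll release it and retreat.

>>> apply_moves(
  targets=[0,0,0,0,0,0,18,0,0,0,0,0,0,25,0,0,0,0,0,0,30,0,0,0,0,0,0,30,0,0,0,0,0,0,30],
)

```text
time: 26.8
eef_pos: [0.5973, -0.2889, 0.0589]
eef_rot: [0.002, 0.088, 0.996, -0.001]
wrist_force: [0.6, 0.3, -0.3]
opening: 0.35
```

>>> apply_moves(
  targets=[0,0,-10,0,0,0,30,0,0,-30,0,0,0,30,0,0,-45,0,0,0,30,0,0,-45,0,0,0,30,0,0,-30,0,0,0,30],
)

```text
time: 27.3
eef_pos: [0.5944, -0.2871, 0.2226]
eef_rot: [-0.001, 0.088, 0.996, 0.0]
wrist_force: [0.2, -0.1, 0.8]
opening: 0.351
```

```bash
python3 -c "
from h import *
plan([.42,-.02,.25],Rdown(80),30)"
```

```text
t 27.3 p [ 594.4 -287.1  222.6] dist 320.2 ang [ 0.04 -0.13 -0.12] N 8
27, 29, -3, 0, 0, 0, 30,
27, 29, -3, 0, 0, 0, 30,
27, 29, -3, 0, 0, 0, 30,
27, 29, -3, 0, 0, 0, 30,
27, 29, -3, 0, 0, 0, 30,
27, 29, -3, 0, 0, 0, 30,
27, 29, -3, 0, 0, 0, 30,
27, 29, -3, 0, 0, 0, 30,
```

>>> apply_moves(
  targets=[27,29,-3,0,0,0,30,27,29,-3,0,0,0,30,27,29,-3,0,0,0,30,27,29,-3,0,0,0,30,27,29,-3,0,0,0,30],
)

```text
time: 27.8
eef_pos: [0.4874, -0.1204, 0.2454]
eef_rot: [0.006, 0.09, 0.996, -0.003]
wrist_force: [1.2, 0.1, 0.7]
opening: 0.35
```

>>> apply_moves(
  targets=[22,25,0,0,0,0,30,10,10,0,0,0,0,30,0,0,0,0,0,0,30,0,0,0,0,0,0,30,0,0,0,0,0,0,30],
)

```text
time: 28.3
eef_pos: [0.4599, -0.077, 0.2486]
eef_rot: [0.008, 0.089, 0.996, -0.003]
wrist_force: [0.1, -0.1, -0.1]
opening: 0.349
```

```bash
python3 -c "
from h import *
F={n:robot.grab_frame(n) for n in C}
cv2.imwrite('pics/m_top.png',F['top']);cv2.imwrite('pics/m_scene.png',F['scene'])
a,_=up(F['top'],408,299,35,5);b,_=up(F['top'],419,222,35,5)
cv2.imwrite('pics/m.png',np.hstack([a,b]))"
```

```text
(no output)
```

View pics/m.png

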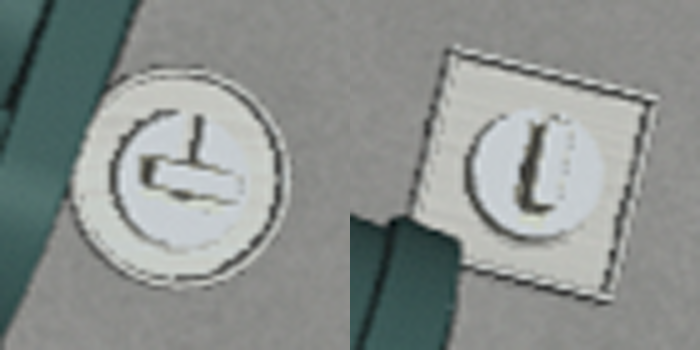

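View pics/m_scene.png

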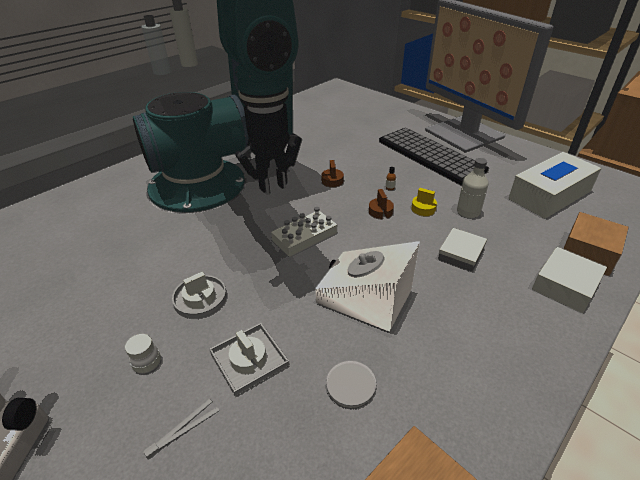

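View pics/m_top.png

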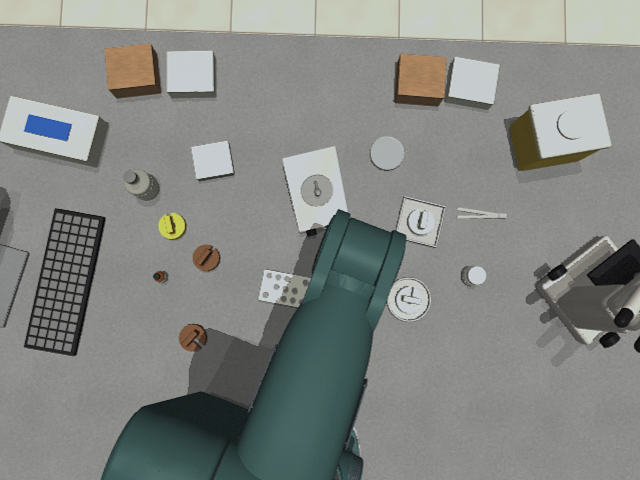

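Both hubs lie flat, bar up and centred. In the 5x crop the tray hub is at (537,175) and the tray centre at about (530,175), so about 2 mm apart after parallax. The bystanders and look-alikes are at the same pixels as at the start, and the arm is clear.

```bash
python3 -c "
from cell import robot
print(robot.get_obs()['time']);print(robot.close_job())"
```

```text
28.4
the job is handed in; nothing more can be done
None
```

I sorted both hubs and handed the job in at 28.4 s. hub_cross went fully home on the spindle, came off and was let go in the round dish. hub_inline then did the same and was let go in the square tray.

- **Fit on the spindle:** both hubs stopped at the same height (0.8 and 0.9 mm above my estimate of the seat). hub_cross did not move under 53 N of push, hub_inline not under 26 N. The pictures showed each disc flush on the plate with the slot over the key.
- **Final pictures:** both hubs lie flat, bar up, each about 2 mm from the centre of its dish or tray. The bystanders and look-alikes had not visibly moved, and the arm was clear.
- **Checks that disagreed:**
  - The two cameras differed by about 2 mm in absolute position, so I aligned the hubs to the spindle relative to each other.
  - One hand-picked edge fit of hub_inline in the hand was about 4 mm off. Reading the pixel profiles again showed the hub within 1 mm.
- **Picture size:** one picture (`pics/e.png`, 1600 x 800) was over the 800 x 600 limit.

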